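Hook the stuck key out of the vice guideway

ROBOT

A 6-joint arm with a two-finger parallel gripper is mounted at the origin on the work surface. World frame = base frame: x ahead of the robot, y to its left, z up, the work surface at z = 0. Lengths are in m, angles in degrees, forces in N, time in s.
With the tool pointing down it reaches from about 0.25 to 0.725 m from the base axis. Payload 9.7 kg.
Tool frame: the origin (TCP) lies at the very end of the fingers, on their centre line; the grasp point (between the pads) lies 19 mm behind it (bot.pinch_z is the distance from the TCP to the grasp point, in m); x points along the fingers, z is the direction in which the jaws open and shut, and the axes are right-handed (so a half turn about x gives the same grasp; the last joint's range is limited). The gripper opens to 85 mm and grips with 20 to 120 N. Pads are 22 mm wide; open, the fingers measure 114 mm over their backs; the gripper's body (76 mm by 85 mm) begins 54 mm behind the grasp point. The pads swing forward as they close: fully open they stand 13 mm farther back than shut.
Start: joints at [-74.886, 4.979, 10.078, 95.1, 0, 90], TCP at [0.143, -0.531, 0.231] pointing down, gripper open.
Joint ranges: [-179.16, 179.16], [-48.56, 103.87], [-65.8, 70.77], [-126.05, 130.52], [-82.76, 87.17], [-180, 180]. Speed limits (degrees/s): [127.2, 127.2, 147.25, 180, 180, 180].

INTERFACE

Orientations are given as [roll, pitch, yaw] about the fixed x, y, z axes, in that order (R = Rz(yaw) Ry(pitch) Rx(roll)).
In Python, from workcell import bot gives the robot as it stands.
- The arm moves only by the tool play_rows, never from a script. Its argument "rows" is a list of rows, each a list of 3 entries, a list of its own where there are three numbers: the shift along the tool's x, y, z in cm, then the turn about the tool's x in degrees, then the finger opening in cm, from 0 to 8.54. A call has 1 to 12 rows; each row is the pose to reach, as a shift and turn from the pose commanded when the call began, along the tool's axes at that moment; what a row does not reach only later rows make up. A row lasts 1/12 s, in which the tool goes at most 41.7 mm and 7.16 degrees, less where a joint would pass 70% of its speed; a pose out of reach is approached as far as the arm can. A call with a gripper value outside its range is refused whole. The fingers move at their own pace and stop on an object; "squeeze" is the grip in N (left out, the last holds). Time passes only in rows, so rows that repeat a pose let the fingers close. It gives the time, the measured TCP pose, the force and the opening at its end, in the units of the state.
- bot.get_obs(): the state, without advancing time (a new reading comes with each control period).
- bot.camera(name): name is "side" or "top" or "wrist"; returns (picture, depth): 400x640x3 uint8, blue, green, red; 400x640 float32, m along the optical axis (not along the pixel's ray), 0 where there is no reading.
- bot.camera_model(name): a dict with "fx", "fy", "cx", "cy" (pixels), "origin" and "attitude" of the camera in the world; the wrist camera has in their place "mount" (4x4, takes a point from camera to tool coordinates, whose origin is the TCP and whose axes are the tool frame's). Camera axes: x right, y down, z forward; pixel columns grow to the right and rows downward; lengths in m; the calibration is good to about 2 mm. The wrist camera is an equidistant fisheye: a pixel r from the principal point sees the ray r / f radians off the axis. A picture is of the moment at which its call begins: read the wrist's pose just before it. camera_model takes no time and is no camera call.
- bot.job_done(): hands the job in, once; it reports no verdict.
The state is a dict: "time": time; "q": joint angles; "qd": joint speeds; "joint_efforts": joint torques, N m; "ee_pos": TCP position; "tcp_rot": TCP orientation; "wrist_force": force on the tool from outside, world axes, zero at the start; "torque": the same for the moment, N m; "opening": finger opening in m.
Only numpy, scipy, OpenCV 4.12 (cv2) and the standard library are available. Lean on these libraries where they do the work, as an engineer would, in place of code of your own. Each camera call takes 0.05 s, during which the arm holds its last target.

TASK

A small flat steel key is stuck deep in the narrow slot of the grey vice block, behind a spring catch. Take the hooked pick from its wooden stand, reach its hook over and behind the key, feel it gently down to the slot floor and draw the key right out of the mouth so that it lies flat on the ledge in front, without touching the key with the fingers, leaning on the block with the pick by more than 10 N or pulling the key with more than 20 N. Then stand the pick back upright in its stand, and leave the other things on the bench where they are.

Things in the scene. Friction and masses are not known exactly. Their poses are not given: they have to be found in the camera images.
- fixture: grey steel vice block fixed to the bench, 68 mm high. Origin: on the bench top under the centre of the slot's mouth; +x runs into the slot, +z up. The mouth faces -x, roughly towards the robot. A straight slot, 13 mm wide (y), 48 mm high and 85 mm deep, ends at a solid wall; its side walls are 29 mm thick. See slot_mouth, ledge and catch_place for the rest.
- slot_mouth (a point): centre of the slot's floor at the mouth, 12 mm above the bench; axes as the block's. The slot is bridged over (48 mm above its floor, bridges 8 mm thick) for the first 22 mm and the last 12 mm; between them it is open above, a 13 mm wide window that shows the key.
- ledge (a point): middle of the flat ledge before the mouth, 35 mm out from it. The ledge is level with the slot floor, 12 mm above the bench, and runs 71 mm out from the mouth and 31 mm to either side, with a rim 3 mm high along its front and sides.
- catch_place (a point): brass spring catch, a rounded nose that bulges 5 mm from the slot's -y wall 14 mm inside the mouth, 1 to 4 mm above the slot floor. This point is on that wall at the floor. Sprung sideways, it gives way as the key is drawn past: the pull needed rises to about 3 to 10 N as the key's front passes 24 to 3 mm inside the mouth.
- key: plain flat steel key 32 x 10 x 4 mm, about 30 g, lying flat in the slot with its length along it. Origin: centre of its underside; x along its length. Its centre starts 41 to 51 mm inside the mouth.
- pick: hooked pick, about 160 g. Upright wooden handle 18 mm (x) by 16 mm (y) by 95 mm tall; origin: centre of its underside. A 6 mm aluminium wire runs along +x, at x = 115 mm turns down into the hook, round tip 22 mm below the wire's axis. The wire is clamped at a height set anew each time: tip 5.5 to 17.5 mm below the origin. Grip across y, 50 to 70 mm up, firmly (80 N or more): the pull tends to tip it in the hand and lift the hook.
- stand: wooden stand fixed to the bench. Origin: on the bench under the middle of the pick's pocket; +x: the way the wire points. Pocket 24 mm (x) by 22 mm (y), its floor 24 mm and its rim 46 mm above the bench, with a 13 mm wide gap in its +x wall for the wire. Home: pick origin at (0, 0, 24 mm), axes as the stand's.
- bottle_amber: amber glass bottle with black cap, 52 mm across, 120 mm tall; a bystander, origin at its underside or middle
- jar: squat glass jar with a steel lid, 64 mm across, 75 mm tall; a bystander, origin at its underside or middle
- brass_cup: open brass cup, 72 mm across the rim, 75 mm tall; a bystander, origin at its underside or middle
- graver: screwdriver-like straight hand tool lying flat, 150 mm long; a bystander, origin at its underside or middle
- hammer: small hammer lying flat, 240 mm long; a bystander, origin at its underside or middle
- collar: brass ring 48 mm across, 18 mm high, lying flat; a bystander, origin at its underside or middle
Things that resemble listed ones, but are neither listed nor needed, are in the scene too. Several things have the shape of the pick; the one meant has the colours described above. There is more than one size of the stand; the job needs the smaller.

How it is judged:
By the outcome, as a careful person would: the job done as asked, in the order asked, and still so for the second after the job is handed in, with the robot touching nothing.
It also fails if it takes over 64 s, if anything falls off the work surface, if the arm or the gripper's body presses on something with over 40 N, if the wrist force passes 120 N, or if a joint passes its speed limit or range.

## Working session

There is one attempt and no reset: what is moved stays moved. The work goes in short steps, Python scripts to look and compute and a tool call to move; the robot and the scene stay as the last step left them, time stands still between calls to the robot, and variables do not carry over. Pictures are saved under pics/ and viewed, and the job is handed in when it is done.

Besides the shell and the picture viewer there is one more tool, called after "Emit:" as name(argument=value, ...) on one line, values as JSON. play_rows: Moves the arm, as the interface text tells. Its arguments: {"type":"object","properties":{"rows":{"type":"array"},"squeeze":{"type":"number"}},"required":["rows"]}

```bash
mkdir -p pics; ls
python3 - <<'E'
from workcell import bot
import cv2,numpy as np
o=bot.get_obs();print(o)
print(bot.pinch_z)
for n in("side","top","wrist"):
    m=bot.camera_model(n);print(n,m)
    p,d=bot.camera(n);cv2.imwrite(f"pics/{n}0.png",p);np.save(f"pics/{n}0.npy",d)
E
```

```text
pics
{'time': 0.0, 'q': array([-7.48838504e+01,  5.01168835e+00,  1.00345634e+01,  9.50989798e+01,
       -3.25609146e-04,  8.99991397e+01]), 'qd': array([ 0.08097614, -0.03122776, -0.08572504, -0.00424748, -0.02819858,
        0.06616568]), 'joint_efforts': array([ 1.48746716e-03, -5.20401835e+01,  4.64788413e+01,  1.71105325e-02,
        2.27067871e-04,  4.96515895e-06]), 'ee_pos': array([ 0.14336725, -0.53075401,  0.2305784 ]), 'tcp_rot': array([-179.75572593,   89.9238945 ,  105.36128422]), 'wrist_force': array([-0.39725377, -1.67445538, -0.44004827]), 'torque': array([-0.00161739, -0.09270196,  0.03457715]), 'opening': 0.08532093625911943}
0.0187
side {'fx': 396.26084544731174, 'fy': 396.26084544731174, 'cx': 326.6388967491118, 'cy': 196.92974757958024, 'origin': array([ 0.3867122 , -0.7571656 ,  0.53885564]), 'attitude': array([-123.32975712,   -0.51665661,   -8.21908239])}
top {'fx': 477.58899571600404, 'fy': 477.58899571600404, 'cx': 324.62892873491353, 'cy': 194.44645084695114, 'origin': array([ 0.29595795, -0.03022182,  1.21222357]), 'attitude': array([-170.07723017,   -1.14943861,  -90.8868581 ])}
wrist {'fx': 309.70691628693146, 'fy': 309.70691628693146, 'cx': 322.23560468021964, 'cy': 205.969166561754, 'mount': array([[-3.46548633e-04, -2.90767257e-01,  9.56793751e-01,
        -1.42874248e-01],
       [ 8.68624309e-05, -9.56793814e-01, -2.90767244e-01,
         7.39962346e-02],
       [ 9.99999936e-01, -1.76555601e-05,  3.56832339e-04,
        -4.36937676e-04],
       [ 0.00000000e+00,  0.00000000e+00,  0.00000000e+00,
         1.00000000e+00]])}
```

View pics/top0.png

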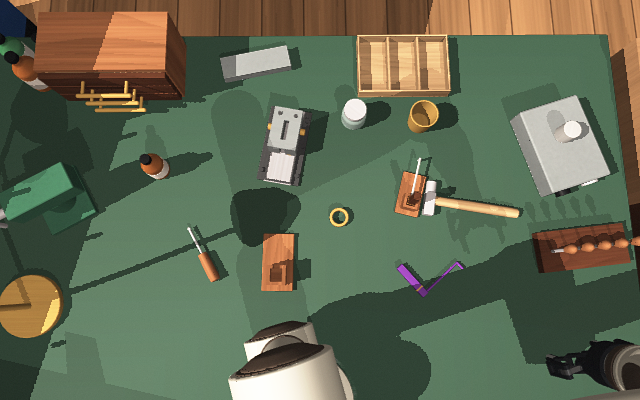

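View pics/side0.png

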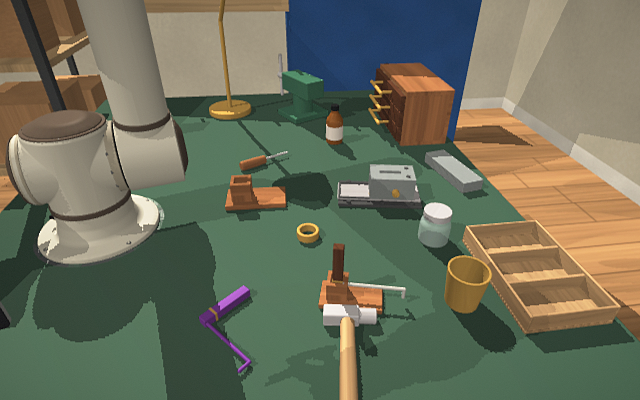

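View pics/wrist0.png

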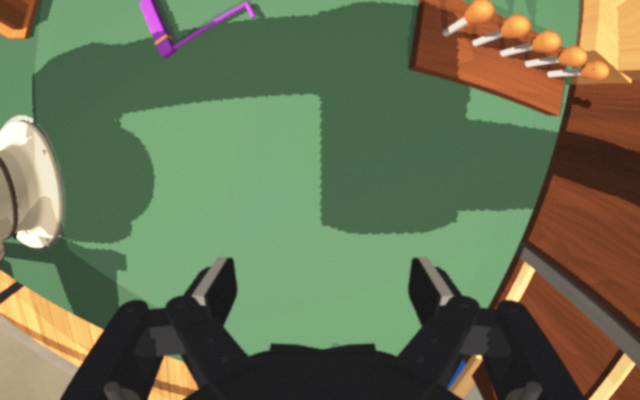

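```bash
cat > h.py <<'E'
import numpy as np,cv2
from scipy.spatial.transform import Rotation as R
from workcell import bot
def cam(n):
    m=bot.camera_model(n);return m,R.from_euler('xyz',m['attitude'],degrees=True).as_matrix(),np.array(m['origin'])
def deproj(n,u,v,d):
    m,A,o=cam(n);return o+A@np.array([(u-m['cx'])/m['fx']*d,(v-m['cy'])/m['fy']*d,d])
def onz(n,u,v,z):
    m,A,o=cam(n);r=A@np.array([(u-m['cx'])/m['fx'],(v-m['cy'])/m['fy'],1]);return o+r*(z-o[2])/r[2]
def proj(n,p):
    m,A,o=cam(n);c=A.T@(np.asarray(p)-o);return np.array([c[0]/c[2]*m['fx']+m['cx'],c[1]/c[2]*m['fy']+m['cy']])
def crop(src,dst,x0,y0,x1,y1,s):
    p=cv2.imread(src)[y0:y1,x0:x1];cv2.imwrite(dst,cv2.resize(p,None,fx=s,fy=s,interpolation=cv2.INTER_CUBIC))
E
python3 - <<'E'
from h import *
crop('pics/top0.png','pics/tA.png',240,90,340,190,6)
crop('pics/top0.png','pics/tB.png',380,140,480,230,7)
crop('pics/side0.png','pics/sA.png',320,150,450,220,6)
crop('pics/side0.png','pics/sB.png',300,230,430,330,6)
crop('pics/side0.png','pics/sC.png',200,150,330,250,6)
d=np.load('pics/top0.npy')
for u,v in[(320,250),(285,165),(279,245),(405,210)]:print(u,v,deproj('top',u,v,d[v,u]))
E
```

```text
320 250 [ 0.36525892 -0.04390158  0.00235926]
285 165 [0.58412109 0.04341555 0.01049703]
279 245 [0.37861495 0.05855148 0.01198591]
405 210 [ 0.46312982 -0.26186963  0.01049911]
```

View pics/tA.png

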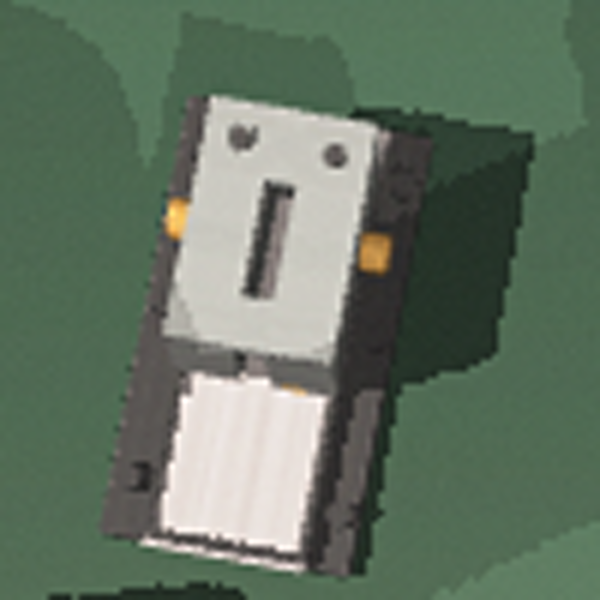

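View pics/tB.png

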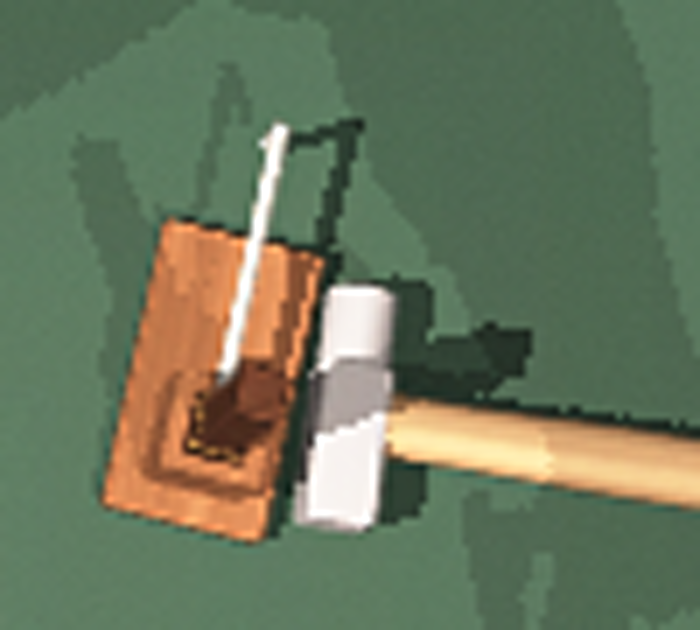

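View pics/sA.png

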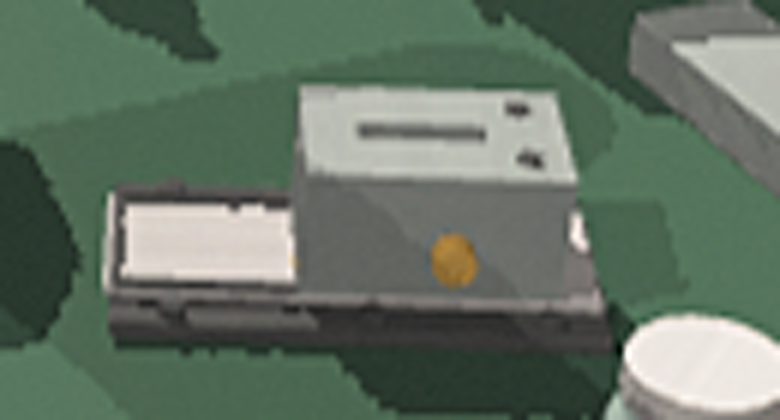

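View pics/sB.png

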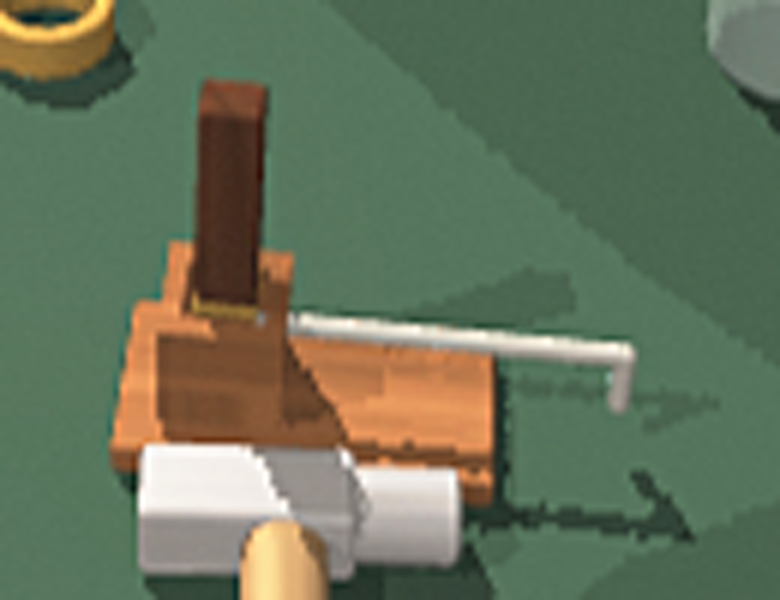

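View pics/sC.png

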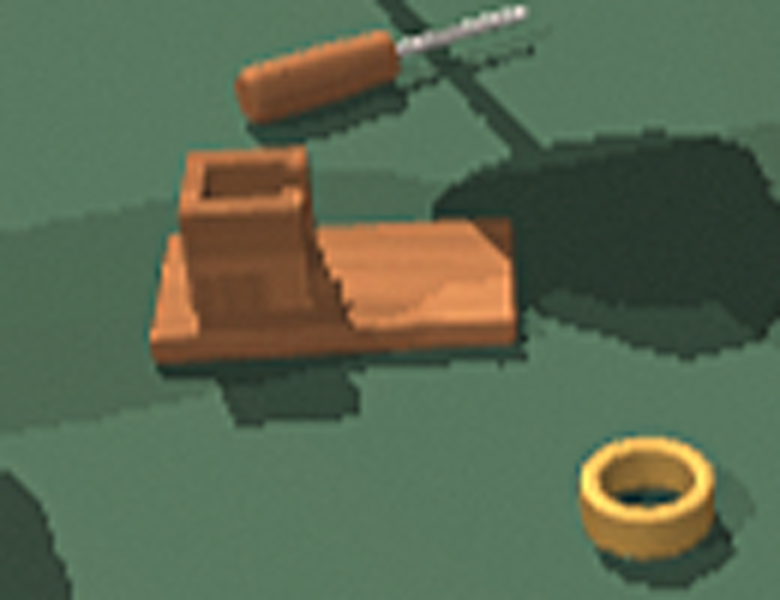

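Run:
```python
from h import *
from scipy.optimize import least_squares
def tri(a,b):
    f=lambda p:np.r_[proj('top',p)-a,proj('side',p)-b]
    r=least_squares(f,[.5,-.1,.05]);return r.x.round(4),np.abs(r.fun).max().round(2)
T=lambda x,y:(380+x/7,140+y/7);S=lambda x,y:(300+x/6,230+y/6)
print('handle top',tri(T(262,388),S(234,97)))
print('wire corner',tri(T(280,130),S(625,352)))
print('stand base corners z10', [onz('top',*T(*c),.012)[:2].round(4) for c in((167,218),(323,260),(265,540),(105,505))])
TA=lambda x,y:(240+x/6,90+y/6);SA=lambda x,y:(320+x/6,150+y/6)
print('block top', [onz('top',*TA(*c),.068)[:2].round(4) for c in((208,97),(380,128),(332,362),(163,332))])
print('window', [onz('top',*TA(*c),.068)[:2].round(4) for c in((268,182),(294,187),(270,299),(243,296))])
print('block tri',tri(TA(332,362),SA(308,178)),tri(TA(163,332),SA(300,88)),tri(TA(380,128),SA(577,183)))
# rim of stands
d=np.load('pics/top0.npy')
for n,(u0,v0,u1,v1) in dict(A=(262,232,298,292),B=(395,170,428,218)).items():
    zs=np.array([deproj('top',u,v,d[v,u]) for v in range(v0,v1) for u in range(u0,u1)])
    h,e=np.histogram(zs[:,2],np.arange(0,.14,.006));print(n,h)
```

```text
handle top (array([ 0.4813, -0.2716,  0.1185]), np.float64(0.31))
wire corner (array([ 0.5912, -0.3012,  0.036 ]), np.float64(0.04))
stand base corners z10 [array([ 0.5642, -0.2631]), array([ 0.5477, -0.3201]), array([ 0.4442, -0.2935]), array([ 0.4577, -0.2358])]
block top [array([0.7221, 0.0656]), array([ 0.7079, -0.0062]), array([0.6072, 0.0144]), array([0.6207, 0.0838])]
window [array([0.6848, 0.0406]), array([0.6825, 0.0298]), array([0.6343, 0.0398]), array([0.6357, 0.0509])]
block tri (array([0.608 , 0.0145, 0.065 ]), np.float64(0.02)) (array([0.6213, 0.084 , 0.0662]), np.float64(0.02)) (array([ 0.7089, -0.0063,  0.0672]), np.float64(0.26))
A [201 400 942  27  54 119  10   4   7 130  80   1   0   0   0   0   0   0
   0   0   0   0   0]Traceback (most recent call last):
  File "<stdin>", line 17, in <module>
  File "h.py", line 7, in deproj
    m,A,o=cam(n);return o+A@np.array([(u-m['cx'])/m['fx']*d,(v-m['cy'])/m['fy']*d,d])
          ~~~^^^
  File "h.py", line 5, in cam
    m=bot.camera_model(n);return m,R.from_euler('xyz',m['attitude'],degrees=True).as_matrix(),np.array(m['origin'])
ValueError: time passes only in moves, steps and waits
```

```bash
cat >> h.py <<'E'
_c={}
_cam=cam
def cam(n):
    if n not in _c:_c[n]=_cam(n)
    return _c[n]
def pose():
    o=bot.get_obs();return np.array(o['ee_pos']),R.from_euler('xyz',o['tcp_rot'],degrees=True).as_matrix(),o
def togo(p,yaw):
    e,M,o=pose();y=M[:,1];cur=np.degrees(np.arctan2(y[1],y[0]))
    sh=M.T@(np.asarray(p)-e)*100;t=-(yaw-cur)
    print('yaw of tool y',cur.round(2),'shift cm',sh.round(2),'turn',round((t+180)%360-180,2),'q',o['q'].round(1),'t',o['time'],'F',o['wrist_force'].round(2),'open',o['opening'])
# wrist: camera model
def wproj(p,e,M):
    m=_c.setdefault('w',bot.camera_model('wrist'));K=np.array(m['mount']);t=M.T@(np.asarray(p)-e)
    c=K[:3,:3].T@(t-K[:3,3]);th=np.arctan2(np.hypot(c[0],c[1]),c[2]);ph=np.arctan2(c[1],c[0])
    return np.array([m['cx']+m['fx']*th*np.cos(ph),m['cy']+m['fx']*th*np.sin(ph)])
def wray(u,v,e,M):
    m=_c.setdefault('w',bot.camera_model('wrist'));K=np.array(m['mount'])
    a=np.array([u-m['cx'],v-m['cy']]);r=np.hypot(*a);th=r/m['fx'];d=np.r_[a/r*np.sin(th),np.cos(th)]
    return e+M@K[:3,3],M@K[:3,:3]@d
def wonz(u,v,z,e,M):
    o,d=wray(u,v,e,M);return o+d*(z-o[2])/d[2]
def snap(name,k):
    e,M,o=pose();p,d=bot.camera(name);cv2.imwrite(f'pics/{k}.png',p);np.savez(f'pics/{k}.npz',d=d,e=e,M=M);return e,M
def ld(k):
    z=np.load(f'pics/{k}.npz');return z['e'],z['M']
E
python3 - <<'E'
from h import *
togo([.4813,-.2716,.17],-14.7)
E
```

```text
yaw of tool y 15.11 shift cm [  6.09  39.38 -16.21] turn 29.81 q [-74.9   5.   10.   95.1  -0.   90. ] t 0.15 F [0.11 1.23 0.18] open 0.08545404997079775
```

Emit:
play_rows(rows=[[[0.5, 3.5, -1.5], 3, 8.5], [[1.0, 7, -2.9], 6, 8.5], [[1.5, 10.5, -4.3], 9, 8.5], [[2.0, 14, -5.8], 12, 8.5], [[2.5, 17.5, -7.2], 15, 8.5], [[3.1, 21, -8.6], 18, 8.5], [[3.6, 24.5, -10.1], 21, 8.5], [[4.2, 28, -11.5], 24, 8.5], [[4.8, 31.5, -13.0], 27, 8.5], [[5.4, 35, -14.4], 29.8, 8.5], [[6.1, 38, -15.6], 29.8, 8.5], [[6.1, 39.4, -16.2], 29.8, 8.5]], squeeze=100)

```text
time: 1.15
ee_pos: [0.4835, -0.2691, 0.1683]
tcp_rot: [-121.9, 89.9, 133.6]
wrist_force: [-0.3, 0.3, 0.1]
opening: 0.0848
```

Run:
```python
from h import *
togo([.4813,-.2716,.17],-14.7)
snap('wrist','w1')
```

```text
yaw of tool y -14.56 shift cm [-0.17 -0.15  0.3 ] turn 0.14 q [-29.1   4.7   2.8  88.2   0.  165.4] t 1.15 F [-0.34  0.25  0.06] open 0.08476405765612065
```

View pics/w1.png

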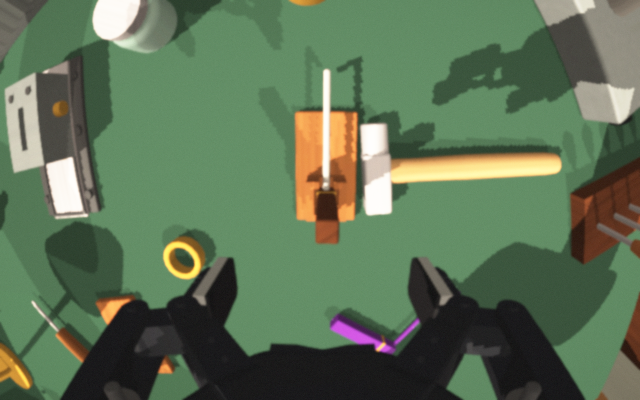

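Run:
```python
from h import *
crop('pics/w1.png','pics/w1a.png',280,50,400,260,3.5) 
e,M=ld('w1')
print(wproj([.4813,-.2716,.1185],e,M),wproj([.5912,-.3012,.036],e,M),wproj(e,e,M))
```

```text
[327.20998371 229.86194815] [327.28676719  71.26582459] [322.84828539 262.29415495]
```

View pics/w1a.png

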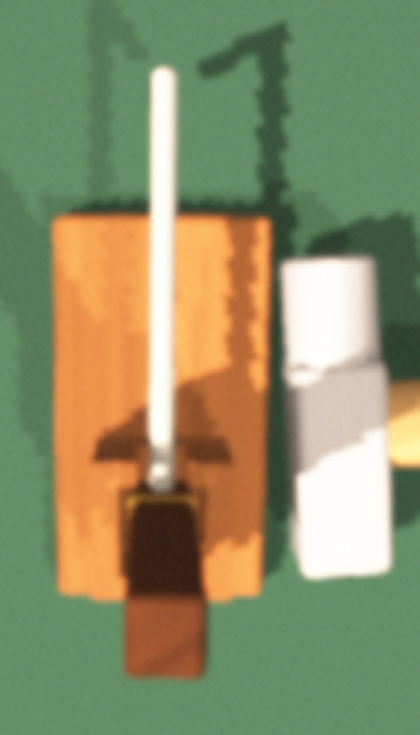

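Run:
```python
from h import *
e,M=ld('w1')
c=lambda x,y:(280+x/3.5,50+y/3.5)
h=wonz(*c(165.5,638),.119,e,M);w=wonz(*c(163,75),.036,e,M)
for q in((126,598),(207,598),(205,678),(124,677)):print(wonz(*c(*q),.119,e,M).round(4))
print(h.round(4),w.round(4),np.hypot(*(w-h)[:2]),np.degrees(np.arctan2(*(w-h)[1::-1])))
b=[wonz(*c(*q),.012,e,M).round(4) for q in((53,215),(270,217),(261,598),(58,595))];print(b)
togo(np.r_[h[:2],.065],-14.8)
```

```text
[ 0.4895 -0.2661  0.119 ]
[ 0.4857 -0.2808  0.119 ]
[ 0.4697 -0.2766  0.119 ]
[ 0.4739 -0.2615  0.119 ]
[ 0.4798 -0.2713  0.119 ] [ 0.5912 -0.3006  0.036 ] 0.11520592077054591 -14.733021299808629
[array([ 0.5644, -0.263 ,  0.012 ]), array([ 0.5492, -0.3202,  0.012 ]), array([ 0.4429, -0.2925,  0.012 ]), array([ 0.4588, -0.235 ,  0.012 ])]
yaw of tool y -14.49 shift cm [10.37 -0.36  0.39] turn 0.31 q [-2.900e+01  4.800e+00  2.900e+00  8.830e+01  1.000e-01  1.654e+02] t 1.2 F [0.11 2.19 0.06] open 0.0851344459440042
```

Emit:
play_rows(rows=[[[2.5, -0.36, 0.39], 0.3, 6], [[5, -0.36, 0.39], 0.3, 5], [[7.5, -0.36, 0.39], 0.3, 4], [[9.5, -0.36, 0.39], 0.3, 4], [[10.4, -0.36, 0.39], 0.3, 4], [[10.4, -0.36, 0.39], 0.3, 4]])

```text
time: 1.7
ee_pos: [0.4757, -0.2742, 0.0641]
tcp_rot: [-103.9, 89.8, 151.1]
wrist_force: [0.0, 0.2, -0.4]
opening: 0.0398
```

Run:
```python
from h import *
togo([.4798,-.2713,.065],-14.73)
snap('wrist','w2')
```

```text
yaw of tool y -15.0 shift cm [-0.09  0.32 -0.39] turn -0.27 q [-30.    5.1  -8.2  76.8  -0.  165. ] t 1.7 F [ 0.01  0.23 -0.38] open 0.03983851248388895
```

View pics/w2.png

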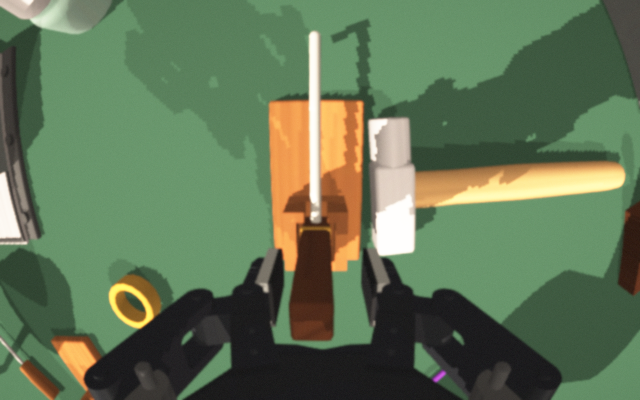

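Emit:
play_rows(rows=[[[0, 0.32, -0.39], -0.3, 4], [[0, 0.32, -0.39], -0.3, 4], [[0, 0.32, -0.39], -0.3, 1.4], [[0, 0.32, -0.39], -0.3, 1.2], [[0, 0.32, -0.39], -0.3, 1.0], [[0, 0.32, -0.39], -0.3, 1.0], [[0, 0.32, -0.39], -0.3, 1.0], [[0, 0.32, -0.39], -0.3, 1.0]], squeeze=120)

```text
time: 2.42
ee_pos: [0.4818, -0.272, 0.0675]
tcp_rot: [84.7, 89.9, -19.9]
wrist_force: [-0.5, 0.4, 5.8]
opening: 0.0148
```

Run:
```python
from h import *
togo([.4798,-.2713,.065],-14.73)
snap('wrist','w3')
```

```text
yaw of tool y -14.68 shift cm [ 0.25 -0.21 -0.01] turn 0.05 q [-29.5   5.3  -7.7  76.9   0.  165.2] t 2.4167 F [-0.53  0.35  5.8 ] open 0.014792362792539456
```

View pics/w3.png

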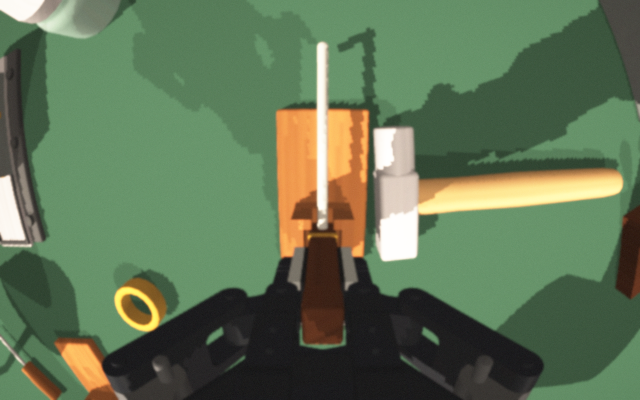

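Emit:
play_rows(rows=[[[-1, 0, 0], 0, 1.0], [[-2.5, 0, 0], 0, 1.0], [[-5, 0, 0], 0, 1.0], [[-8, 0, 0], 0, 1.0], [[-11, 0, 0], 0, 1.0], [[-14, 0, 0], -7, 1.0], [[-17, 0, 0], -14, 1.0], [[-18, 0, 0], -21, 1.0], [[-18, 0, 0], -28, 1.0], [[-18, 0, 0], -35, 1.0], [[-18, 0, 0], -42, 1.0], [[-18, 0, 0], -49, 1.0]])

```text
time: 3.47
ee_pos: [0.481, -0.2717, 0.2468]
tcp_rot: [-121.9, 90.0, -177.2]
wrist_force: [-0.8, -0.5, -1.6]
opening: 0.0147
```

Run:
```python
from h import *
togo([.49,.07,.235],-14.73)
```

```text
yaw of tool y 34.66 shift cm [  1.18  20.18 -27.6 ] turn 49.39 q [-29.5   5.7  12.6  96.9  -0.  115.9] t 3.4667 F [-0.83 -0.49 -1.61] open 0.014682775419302033
```

Emit:
play_rows(rows=[[[0, 1, -1.5], -7, 1.0], [[0, 3, -4], -14, 1.0], [[0, 5, -7], -21, 1.0], [[0, 7, -9.5], -28, 1.0], [[0, 9, -12], -35, 1.0], [[0, 11, -15], -42, 1.0], [[0, 13, -17.5], -49, 1.0], [[0, 15, -20.5], -56, 1.0], [[0, 17, -23], -63, 1.0], [[0, 18.5, -25.5], -70, 1.0], [[0, 19.7, -27], -77, 1.0], [[0, 20.2, -27.6], -84, 1.0]])

```text
time: 4.47
ee_pos: [0.492, 0.0725, 0.2468]
tcp_rot: [66.7, 90.0, 95.5]
wrist_force: [-0.5, 0.6, -2.5]
opening: 0.0147
```

Emit:
play_rows(rows=[[[0, 0, 0], -7, 1.0], [[0, 0, 0], -14, 1.0], [[0, 0, 0], -21, 1.0], [[0, 0, 0], -28, 1.0], [[0, 0, 0], -35, 1.0], [[0, 0, 0], -42, 1.0], [[0, 0, 0], -49, 1.0], [[0, 0, 0], -56, 1.0], [[0, 0, 0], -63, 1.0], [[0, 0, 0], -70, 1.0], [[0, 0, 0], -77, 1.0], [[0, 0, 0], -84, 1.0]])

```text
time: 5.47
ee_pos: [0.4922, 0.07, 0.2468]
tcp_rot: [127.1, 90.0, -120.2]
wrist_force: [-1.3, -0.9, -1.2]
opening: 0.0146
```

Emit:
play_rows(rows=[[[0, 0, 0], -7, 1.0], [[0, 0, 0], -14, 1.0], [[0, 0, 0], -21, 1.0], [[0, 0, 0], -28, 1.0], [[0, 0, 0], -35, 1.0], [[0, 0, 0], -42, 1.0], [[0, 0, 0], -49, 1.0], [[0, 0, 0], -56, 1.0], [[0, 0, 0], -63, 1.0], [[0, 0, 0], -70, 1.0], [[0, 0, 0], -77, 1.0], [[0, 0, 0], -84, 1.0]])

```text
time: 6.47
ee_pos: [0.4922, 0.07, 0.2468]
tcp_rot: [38.3, 90.0, -125.0]
wrist_force: [-0.0, -0.1, -1.2]
opening: 0.0148
```

Run:
```python
from h import *
togo([.49,.07,.235],-11)
```

```text
yaw of tool y -73.34 shift cm [ 1.18 -0.07  0.21] turn -62.34 q [  8.1  -1.9   4.8  96.7  -0.  -98.6] t 6.4667 F [-0.05 -0.1  -1.24] open 0.014818137475690841
```

Emit:
play_rows(rows=[[[0, 0, -0.6], -7, 1.0], [[0, 0, -0.6], -14, 1.0], [[0, 0, -0.6], -21, 1.0], [[0, 0, -0.6], -28, 1.0], [[0, 0, -0.6], -35, 1.0], [[0, 0, -0.6], -42, 1.0], [[0, 0, -0.6], -49, 1.0], [[0, 0, -0.6], -56, 1.0], [[0, 0, -0.6], -62.3, 1.0], [[0, 0, -0.6], -62.3, 1.0], [[0, 0, -0.6], -62.3, 1.0]])

```text
time: 7.38
ee_pos: [0.4981, 0.0717, 0.2466]
tcp_rot: [0.0, 90.0, -101.6]
wrist_force: [0.1, -0.0, -1.7]
opening: 0.0144
```

Run:
```python
from h import *
togo([.4766,.0757,.235],-11)
snap('wrist','w4');snap('side','s4');snap('top','t4')
```

```text
yaw of tool y -11.59 shift cm [ 1.16 -2.18  0.04] turn -0.59 q [   8.2   -1.1    5.6   96.6   -0.  -160.2] t 7.3833 F [ 0.07 -0.02 -1.71] open 0.014365185662121598
```

View pics/w4.png

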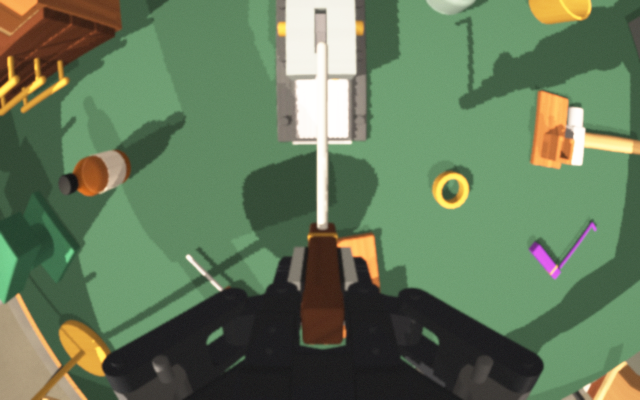

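View pics/s4.png

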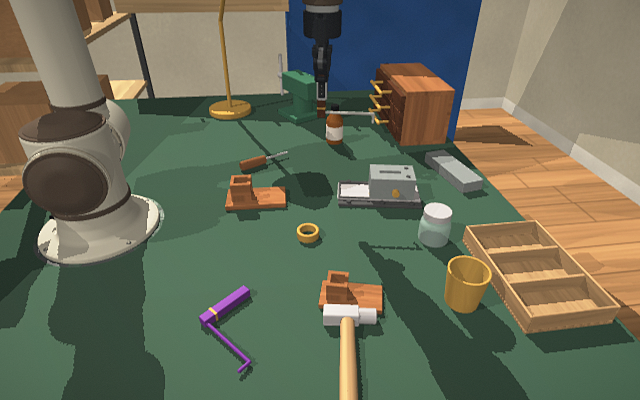

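Run:
```python
from h import *
crop('pics/w4.png','pics/w4a.png',265,0,385,150,4)
crop('pics/s4.png','pics/s4a.png',300,70,400,140,8)
crop('pics/w3.png','pics/w3a.png',290,30,380,250,2.7)
crop('pics/t4.png','pics/t4a.png',230,60,340,230,3.5)
```

```text
(no output)
```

View pics/w4a.png

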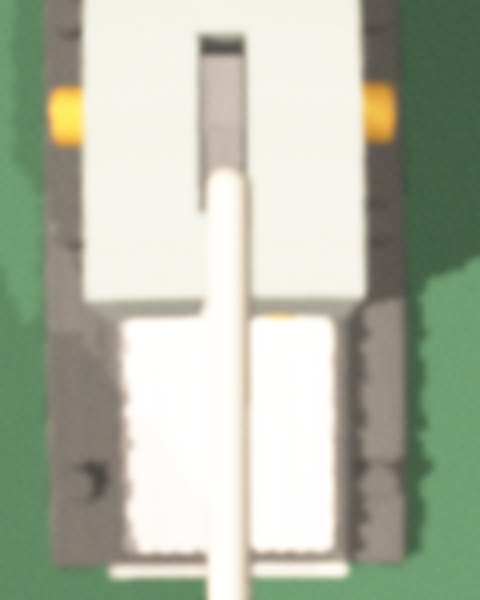

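View pics/s4a.png

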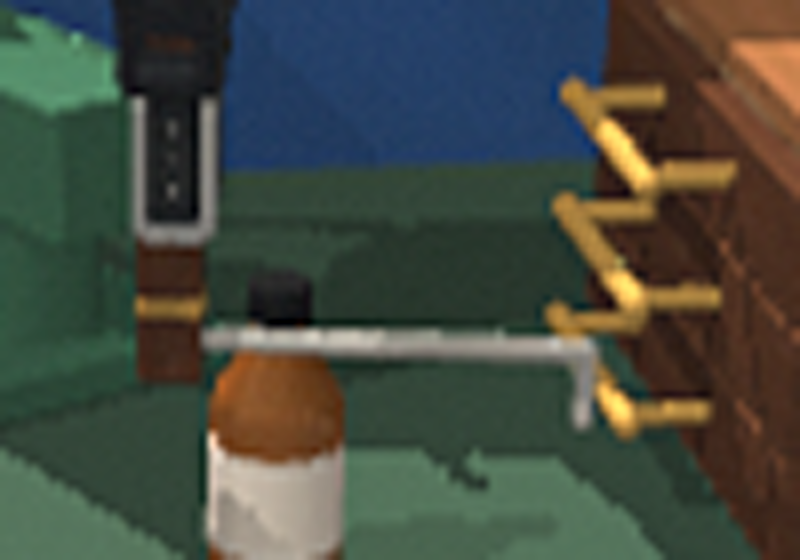

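View pics/t4a.png

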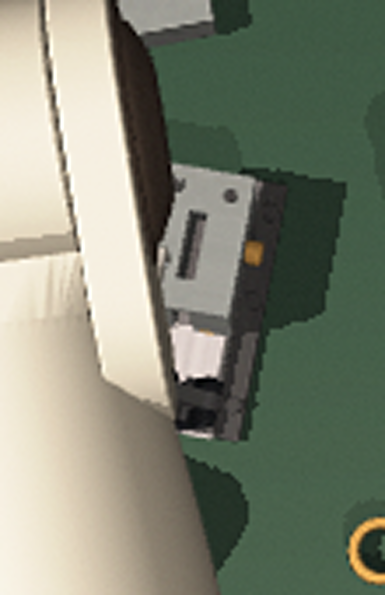

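Run:
```python
from h import *
from scipy.optimize import least_squares
e,M=ld('w4')
P=lambda t:e+M@np.asarray(t)
f=lambda t:np.r_[wproj(P(t),e,M)-(321.5,45),proj('side',P(t))-(373.25,113.5)]
r=least_squares(f,[.03,.115,0]);print('corner tool',r.x.round(4),r.fun.round(2),P(r.x))
# tip with side only given yz
g=least_squares(lambda a:proj('side',P([a[0],r.x[1],r.x[2]]))-(372.9,123.75),[.05]);print('tip x',g.x,g.fun)
hb=least_squares(lambda a:proj('side',P([a[0],a[1],0]))-(321,117.6),[.05,0]);print('handle bottom',hb.x,hb.fun)
c=lambda x,y:(265+x/4,y/4)
for n,q,z in(('topL',(84,300),.068),('topR',(365,300),.068),('winL',(199,37),.068),('winR',(246,37),.068),('winL2',(199,210),.068),('ledgeL',(122,318),.012),('ledgeR',(336,318),.012),('rimL',(110,570),.015),('rimR',(348,570),.015),('topLfar',(84,60),.068),('topRfar',(361,60),.068)):
    p=wonz(*c(*q),z,e,M);print(n,p.round(4),(M.T@(p-e)).round(4))
```

```text
corner tool [ 0.0329  0.114  -0.0007] [-0.   -0.01 -0.02  0.  ] [0.60988463 0.04948174 0.21373634]
tip x [0.05687902] [-0.46075855 -0.03565771]
handle bottom [ 0.04590418 -0.00124579] [0. 0.]
topL [0.619  0.0848 0.068 ] [ 0.1786  0.1158 -0.0372]
topR [0.6045 0.0146 0.068 ] [0.1786 0.1157 0.0345]
winL [0.6835 0.0417 0.068 ] [ 0.1786  0.1877 -0.0079]
winR [0.6811 0.0299 0.068 ] [0.1786 0.1877 0.0042]
winL2 [0.636  0.0514 0.068 ] [ 0.1786  0.1392 -0.0078]
ledgeL [0.6193 0.0796 0.012 ] [ 0.2346  0.1172 -0.0322]
ledgeR [0.6065 0.0169 0.012 ] [0.2346 0.1172 0.0318]
rimL [0.5448 0.099  0.015 ] [ 0.2316  0.0403 -0.0361]
rimR [0.5303 0.0285 0.015 ] [0.2316 0.0403 0.0358]
topLfar [0.6838 0.0719 0.068 ] [ 0.1786  0.1819 -0.0376]
topRfar [0.6693 0.002  0.068 ] [0.1786 0.1818 0.0338]
```

Emit:
play_rows(rows=[[[0, -1, -0.1], 0, 1.0], [[0, -2.5, -0.1], 0, 1.0], [[2.5, -2.5, -0.1], 0, 1.0], [[5, -2.5, -0.1], 0, 1.0], [[7.5, -2.5, -0.1], 0, 1.0], [[10, -2.5, -0.1], 0, 1.0], [[12.5, -2.5, -0.1], 0, 1.0], [[14.5, -2.5, -0.1], 0, 1.0], [[16, -2.5, -0.1], 0, 1.0], [[16.6, -2.5, -0.1], 0, 1.0], [[16.6, -2.5, -0.1], 0, 1.0], [[16.6, -2.5, -0.1], 0, 1.0]])

```text
time: 8.53
ee_pos: [0.4738, 0.0778, 0.081]
tcp_rot: [108.8, 90.0, 7.4]
wrist_force: [0.4, 0.0, -1.0]
opening: 0.0145
```

Run:
```python
from h import *
togo([.4766,.0757,.0805],-11.6)
snap('wrist','w5');snap('side','s5')
crop('pics/w5.png','pics/w5a.png',240,0,400,170,4)
crop('pics/s5.png','pics/s5a.png',290,130,430,220,5.5)
```

```text
yaw of tool y -11.41 shift cm [0.05 0.32 0.15] turn 0.19 q [   9.3   -4.9  -16.4   78.4   -0.  -159.3] t 8.5333 F [ 0.36  0.03 -0.96] open 0.014507981413014709
```

View pics/w5a.png

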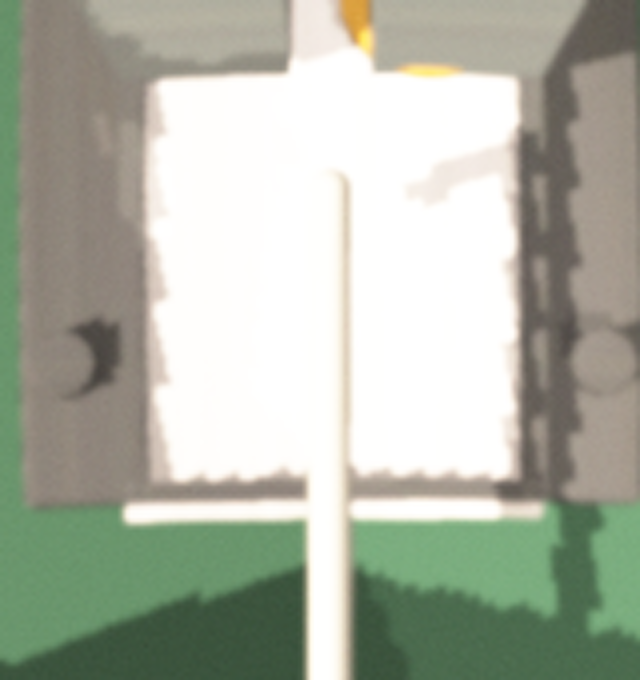

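View pics/s5a.png

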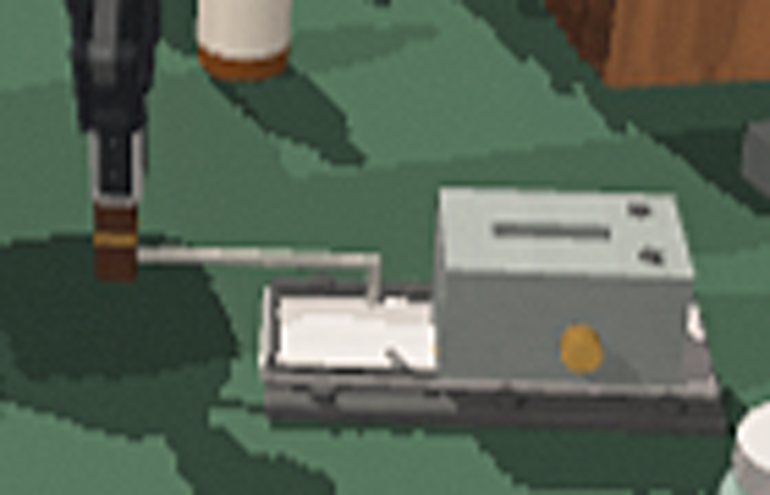

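Run:
```python
from h import *
e,M=ld('w5')
c=lambda x,y:(240+x/4,y/4)
T=lambda q,z:(M.T@(wonz(*c(*q),z,e,M)-e)).round(4)
print('mouthL',T((288,72),.012),'mouthR',T((373,72),.012))
print('ledge corners',[T(q,.012) for q in((147,80),(519,78),(150,480),(519,480))])
zw=e[2]-.0333
print('hook',T((336.5,182),zw),'wire near',T((329,680),zw))
```

```text
mouthL [ 0.069   0.1422 -0.0072] mouthR [0.069  0.1422 0.0072]
ledge corners [array([ 0.069 ,  0.1416, -0.0312]), array([0.069 , 0.1421, 0.032 ]), array([ 0.069 ,  0.0705, -0.0307]), array([0.069 , 0.0706, 0.0321])]
hook [0.0333 0.1138 0.0007] wire near [ 0.0333  0.042  -0.0003]
```

Emit:
play_rows(rows=[[[0, 0, -0.25], 0, 1.0], [[0, 0.7, -0.25], 0, 1.0], [[0, 1.4, -0.25], 0, 1.0], [[0, 2.1, -0.25], 0, 1.0], [[0, 2.8, -0.25], 0, 1.0], [[0, 3.5, -0.25], 0, 1.0], [[0, 4.2, -0.25], 0, 1.0], [[0, 5.0, -0.25], 0, 1.0], [[0, 5.8, -0.25], 0, 1.0], [[0, 6.2, -0.25], 0, 1.0], [[0, 6.2, -0.25], 0, 1.0]])

```text
time: 9.55
ee_pos: [0.5359, 0.0676, 0.0801]
tcp_rot: [-59.6, 90.0, -161.0]
wrist_force: [-0.4, -0.5, -2.2]
opening: 0.014
```

Run:
```python
from h import *
togo([.4766,.0757,.0805],-11.6)
snap('wrist','w6')
crop('pics/w6.png','pics/w6a.png',240,0,400,170,4)
```

```text
yaw of tool y -11.41 shift cm [-0.04 -5.97  0.38] turn 0.19 q [   7.2    3.4   -8.3   78.3   -0.  -161.4] t 9.55 F [-0.43 -0.54 -2.16] open 0.014048917734924766
```

View pics/w6a.png

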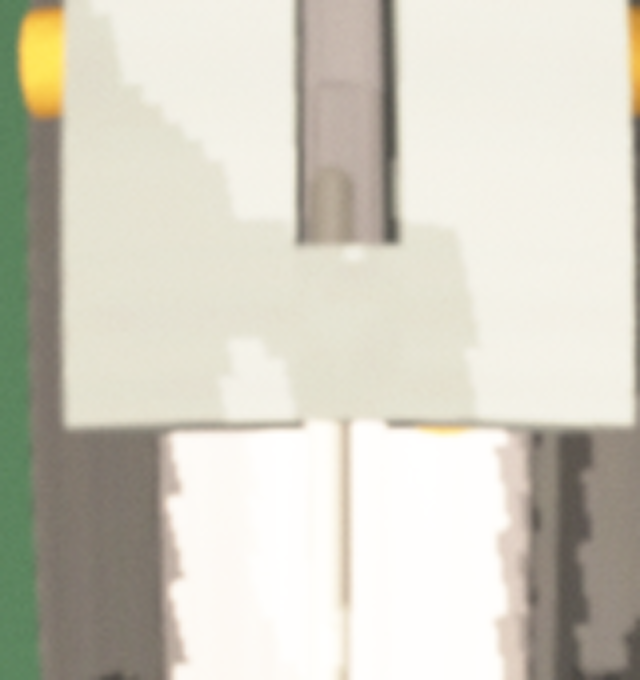

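Run:
```python
from h import *
p=cv2.imread('pics/w6.png')[0:66,305:348].astype(float)
p=np.clip((p-80)*2.2,0,255).astype(np.uint8)
cv2.imwrite('pics/w6b.png',cv2.resize(p,None,fx=9,fy=9,interpolation=cv2.INTER_CUBIC))
e,M=ld('w6')
c=lambda x,y:(240+x/4,y/4)
T=lambda q,z:(M.T@(wonz(*c(*q),z,e,M)-e)).round(4)
print('line',T((340,85),.012),T((340,85),.016),'window near edge',T((350,243),.068),'front',T((350,425),.068))
print('hook',T((333,180),e[2]-.0333), 'slot floor sides',T((303,130),.012),T((382,130),.012),'topwin',T((297,130),.068),T((399,130),.068))
```

```text
line [0.0681 0.1394 0.0016] [0.0641 0.1382 0.0015] window near edge [0.0121 0.101  0.0022] front [0.0121 0.078  0.0023]
hook [0.0333 0.1141 0.0003] slot floor sides [ 0.0681  0.1311 -0.0046] [0.0681 0.1312 0.0086] topwin [ 0.0121  0.1159 -0.0043] [0.0121 0.116  0.0083]
```

View pics/w6b.png

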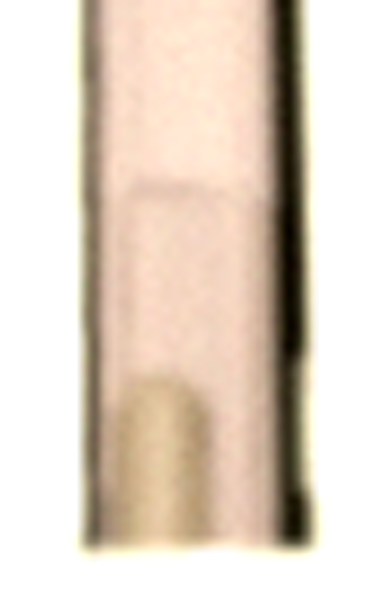

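Emit:
play_rows(rows=[[[0, 0.6, 0], 0, 1.0], [[0, 1.3, 0], 0, 1.0], [[0, 2.0, 0], 0, 1.0], [[0, 2.7, 0], 0, 1.0], [[0, 3.2, 0], 0, 1.0], [[0, 3.4, 0], 0, 1.0], [[0, 3.4, 0], 0, 1.0], [[0, 3.4, 0], 0, 1.0]])

```text
time: 10.27
ee_pos: [0.5684, 0.0611, 0.0801]
tcp_rot: [-78.0, 90.0, -179.4]
wrist_force: [0.2, 0.7, -2.2]
opening: 0.0146
```

Run:
```python
from h import *
togo([.4766,.0757,.0805],-11.6)
snap('wrist','w7')
p=cv2.imread('pics/w7.png')[20:140,290:355].astype(float)
p=np.clip((p-60)*1.8,0,255).astype(np.uint8)
cv2.imwrite('pics/w7b.png',cv2.resize(p,None,fx=5,fy=5,interpolation=cv2.INTER_CUBIC))
```

```text
yaw of tool y -11.39 shift cm [-0.03 -9.29  0.38] turn 0.21 q [   6.1    7.7   -3.7   78.7    0.  -162.5] t 10.2667 F [ 0.18  0.75 -2.21] open 0.014595344508397915
```

View pics/w7b.png

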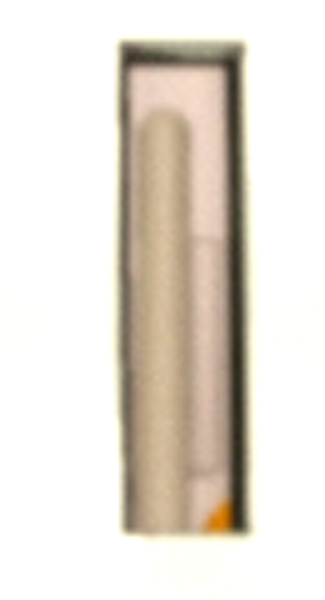

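Emit:
play_rows(rows=[[[0.3, 0, 0], 0, 1.0], [[0.6, 0, 0], 0, 1.0], [[0.8, 0, 0], 0, 1.0], [[0.95, 0, 0], 0, 1.0], [[1.0, 0, 0], 0, 1.0], [[1.0, 0, 0], 0, 1.0], [[1.0, 0, 0], 0, 1.0]])

```text
time: 10.9
ee_pos: [0.5685, 0.0612, 0.0703]
tcp_rot: [-148.0, 90.0, 110.6]
wrist_force: [-1.0, 0.9, -1.5]
opening: 0.0149
```

Emit:
play_rows(rows=[[[0.04, 0, 0], 0, 1.0], [[0.08, 0, 0], 0, 1.0], [[0.08, 0, 0], 0, 1.0]])

```text
time: 11.15
ee_pos: [0.5685, 0.0612, 0.0695]
tcp_rot: [103.4, 90.0, 2.0]
wrist_force: [-0.4, -0.5, -1.5]
opening: 0.0147
```

Emit:
play_rows(rows=[[[0.04, 0, 0], 0, 1.0], [[0.07, 0, 0], 0, 1.0], [[0.07, 0, 0], 0, 1.0]])

```text
time: 11.4
ee_pos: [0.5685, 0.0612, 0.0687]
tcp_rot: [-40.3, 90.0, -141.6]
wrist_force: [0.9, 0.4, -0.5]
opening: 0.0145
```

Emit:
play_rows(rows=[[[0.03, 0, 0], 0, 1.0], [[0.06, 0, 0], 0, 1.0], [[0.06, 0, 0], 0, 1.0]])

```text
time: 11.65
ee_pos: [0.5684, 0.0612, 0.0681]
tcp_rot: [-73.5, 90.0, -174.9]
wrist_force: [-0.2, -0.4, -1.2]
opening: 0.0144
```

Emit:
play_rows(rows=[[[0.03, 0, 0], 0, 1.0], [[0.06, 0, 0], 0, 1.0], [[0.06, 0, 0], 0, 1.0]])

```text
time: 11.9
ee_pos: [0.5685, 0.0612, 0.0675]
tcp_rot: [-91.3, 90.0, 167.3]
wrist_force: [-0.8, 0.5, -1.5]
opening: 0.0145
```

Emit:
play_rows(rows=[[[0.03, 0, 0], 0, 1.0], [[0.05, 0, 0], 0, 1.0], [[0.05, 0, 0], 0, 1.0]])

```text
time: 12.15
ee_pos: [0.5685, 0.0612, 0.067]
tcp_rot: [-73.2, 90.0, -174.6]
wrist_force: [-0.1, 0.3, -2.3]
opening: 0.0147
```

Emit:
play_rows(rows=[[[0.03, 0, 0], 0, 1.0], [[0.05, 0, 0], 0, 1.0], [[0.05, 0, 0], 0, 1.0]])

```text
time: 12.4
ee_pos: [0.5685, 0.0612, 0.0666]
tcp_rot: [98.3, 90.0, -3.0]
wrist_force: [-0.5, -0.4, -1.0]
opening: 0.0147
```

Emit:
play_rows(rows=[[[0.03, 0, 0], 0, 1.0], [[0.05, 0, 0], 0, 1.0], [[0.05, 0, 0], 0, 1.0]])

```text
time: 12.65
ee_pos: [0.5685, 0.0612, 0.0662]
tcp_rot: [131.5, 90.0, 30.1]
wrist_force: [-1.6, 0.2, 0.1]
opening: 0.0143
```

Emit:
play_rows(rows=[[[0.04, 0, 0], 0, 1.0], [[0.04, 0, 0], 0, 1.0], [[0.04, 0, 0], 0, 1.0]])

```text
time: 12.9
ee_pos: [0.5685, 0.0612, 0.0658]
tcp_rot: [122.2, 90.0, 20.8]
wrist_force: [-1.7, -0.3, 0.9]
opening: 0.0147
```

Run:
```python
from h import *
togo([.4766,.0757,.0805],-11.6)
snap('wrist','w8');snap('side','s8')
print(pose()[2]['wrist_force'])
p=cv2.imread('pics/w8.png')[20:160,290:355].astype(float)
p=np.clip((p-60)*1.8,0,255).astype(np.uint8)
cv2.imwrite('pics/w8b.png',cv2.resize(p,None,fx=5,fy=5,interpolation=cv2.INTER_CUBIC))
crop('pics/s8.png','pics/s8a.png',290,130,430,220,5.5)
```

```text
yaw of tool y -11.39 shift cm [-1.47 -9.3   0.39] turn 0.21 q [   6.1    7.9   -5.    77.1    0.  -162.5] t 12.9 F [-1.74 -0.29  0.91] open 0.0146753950557337
[-2.05834738 -0.65629219  0.75379   ]
```

View pics/w8b.png

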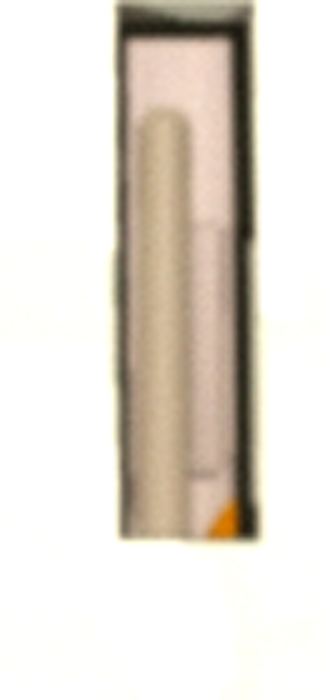

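View pics/s8a.png

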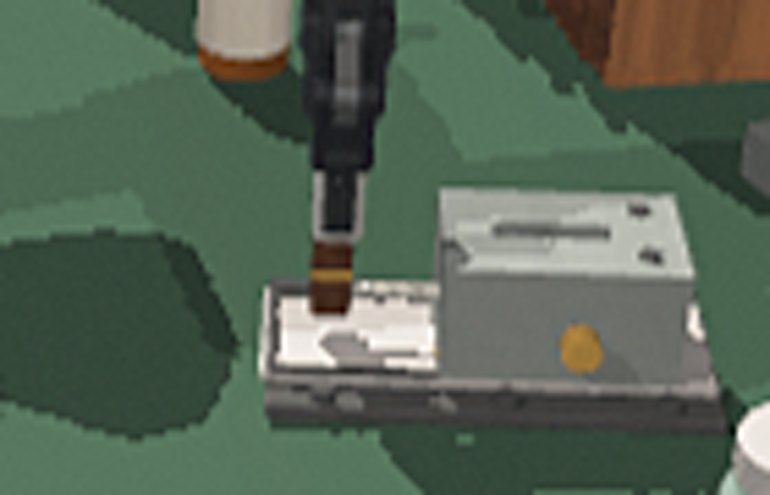

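Emit:
play_rows(rows=[[[0, -0.2, 0], 0, 1.0], [[0, -0.4, 0], 0, 1.0], [[0, -0.6, 0], 0, 1.0], [[0, -0.8, 0], 0, 1.0], [[0, -0.95, 0], 0, 1.0], [[0, -1.1, 0], 0, 1.0]])

```text
time: 13.5
ee_pos: [0.558, 0.0634, 0.0658]
tcp_rot: [107.4, 89.9, 6.0]
wrist_force: [5.1, -0.9, -2.0]
opening: 0.0142
```

Emit:
play_rows(rows=[[[0, -0.1, 0], 0, 1.0], [[0, -0.2, 0], 0, 1.0], [[0, -0.3, 0], 0, 1.0], [[0, -0.4, 0], 0, 1.0]])

```text
time: 13.83
ee_pos: [0.5557, 0.0643, 0.0664]
tcp_rot: [105.3, 89.7, 3.9]
wrist_force: [10.0, 0.1, -1.6]
opening: 0.0146
```

Run:
```python
from h import *
togo([.5685,.0612,.0658],-11.6)
snap('wrist','w9')
p=cv2.imread('pics/w9.png')[0:140,290:355].astype(float)
p=np.clip((p-60)*1.8,0,255).astype(np.uint8)
cv2.imwrite('pics/w9b.png',cv2.resize(p,None,fx=5,fy=5,interpolation=cv2.INTER_CUBIC))
```

```text
yaw of tool y -11.37 shift cm [0.07 1.32 0.06] turn 0.23 q [   6.6    6.    -7.1   76.7   -0.  -162. ] t 13.8333 F [10.    0.13 -1.6 ] open 0.014632990871158694
```

View pics/w9b.png

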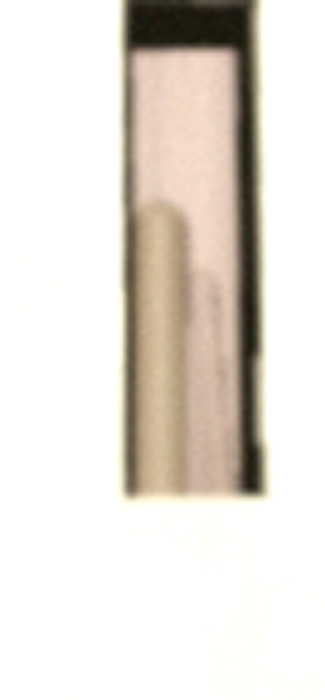

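Emit:
play_rows(rows=[[[0.05, 0, 0.03], 0, 1.0], [[0.1, -0.1, 0.05], 0, 1.0], [[0.1, -0.2, 0.05], 0, 1.0], [[0.1, -0.3, 0.05], 0, 1.0]])

```text
time: 14.22
ee_pos: [0.5516, 0.064, 0.0651]
tcp_rot: [91.3, 89.9, -10.1]
wrist_force: [7.5, -1.0, -0.7]
opening: 0.0145
```

Emit:
play_rows(rows=[[[0, -0.1, 0], 0, 1.0], [[0, -0.2, 0], 0, 1.0], [[0, -0.3, 0], 0, 1.0]])

```text
time: 14.47
ee_pos: [0.5487, 0.0646, 0.0651]
tcp_rot: [92.6, 89.9, -8.8]
wrist_force: [5.9, -1.1, -0.1]
opening: 0.0144
```

Run:
```python
from h import *
togo([.5685,.0612,.0658],-11.6)
snap('wrist','w10')
p=cv2.imread('pics/w10.png')[0:140,290:355].astype(float)
p=np.clip((p-60)*1.8,0,255).astype(np.uint8)
cv2.imwrite('pics/w10b.png',cv2.resize(p,None,fx=5,fy=5,interpolation=cv2.INTER_CUBIC))
```

```text
yaw of tool y -11.4 shift cm [-0.07  2.01 -0.05] turn 0.2 q [   6.7    5.2   -8.    76.6   -0.  -161.9] t 14.4667 F [ 5.91 -1.14 -0.13] open 0.014363542659058657
```

View pics/w10b.png

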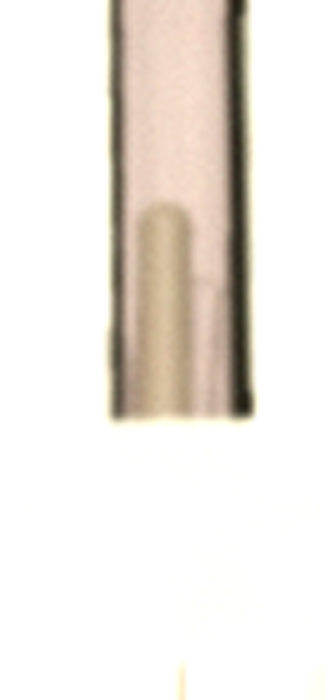

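Emit:
play_rows(rows=[[[0, -0.15, 0], 0, 1.0], [[0, -0.3, 0], 0, 1.0], [[0, -0.45, 0], 0, 1.0], [[0, -0.6, 0], 0, 1.0]])

```text
time: 14.85
ee_pos: [0.5427, 0.066, 0.0651]
tcp_rot: [101.6, 89.9, 0.2]
wrist_force: [6.5, -1.4, -0.7]
opening: 0.0143
```

Emit:
play_rows(rows=[[[0, -0.15, 0], 0, 1.0], [[0, -0.3, 0], 0, 1.0], [[0, -0.45, 0], 0, 1.0], [[0, -0.6, 0], 0, 1.0]])

```text
time: 15.18
ee_pos: [0.5368, 0.0674, 0.0651]
tcp_rot: [113.9, 89.9, 12.5]
wrist_force: [5.8, -0.3, -0.4]
opening: 0.0141
```

Run:
```python
from h import *
togo([.5685,.0612,.0658],-11.6)
snap('wrist','w11')
p=cv2.imread('pics/w11.png')[20:180,270:375].astype(float)
p=np.clip((p-60)*1.3,0,255).astype(np.uint8)
cv2.imwrite('pics/w11b.png',cv2.resize(p,None,fx=4,fy=4,interpolation=cv2.INTER_CUBIC))
```

```text
yaw of tool y -11.37 shift cm [-0.06  3.23 -0.02] turn 0.23 q [   7.2    3.7   -9.7   76.5    0.  -161.5] t 15.1833 F [ 5.85 -0.3  -0.38] open 0.014063942786325867
```

View pics/w11b.png

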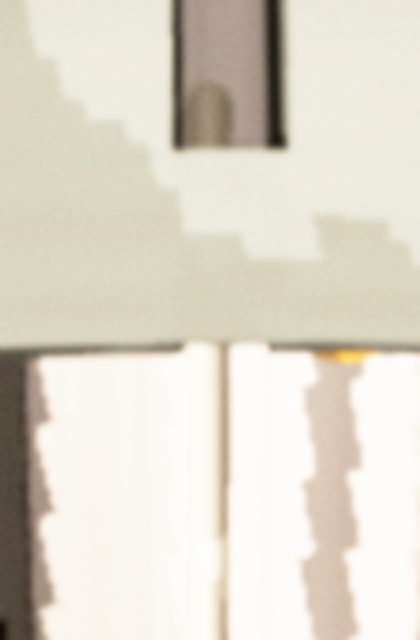

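Emit:
play_rows(rows=[[[0, -0.2, 0], 0, 1.0], [[0, -0.4, 0], 0, 1.0], [[0, -0.6, 0], 0, 1.0], [[0, -0.8, 0], 0, 1.0], [[0, -1.0, 0], 0, 1.0], [[0, -1.2, 0], 0, 1.0]])

```text
time: 15.73
ee_pos: [0.5248, 0.0699, 0.065]
tcp_rot: [126.0, 89.9, 24.6]
wrist_force: [5.6, 1.0, -0.1]
opening: 0.0145
```

Emit:
play_rows(rows=[[[0, -0.2, 0], 0, 1.0], [[0, -0.4, 0], 0, 1.0], [[0, -0.6, 0], 0, 1.0], [[0, -0.8, 0], 0, 1.0]])

```text
time: 16.07
ee_pos: [0.517, 0.0712, 0.065]
tcp_rot: [100.3, 89.9, -1.1]
wrist_force: [5.5, -1.1, 0.4]
opening: 0.0144
```

Run:
```python
from h import *
togo([.5685,.0612,.0658],-11.6)
snap('wrist','w12')
p=cv2.imread('pics/w12.png')[20:180,270:375].astype(float)
p=np.clip((p-60)*1.3,0,255).astype(np.uint8)
cv2.imwrite('pics/w12b.png',cv2.resize(p,None,fx=4,fy=4,interpolation=cv2.INTER_CUBIC))
```

```text
yaw of tool y -11.39 shift cm [-0.07  5.25 -0.04] turn 0.21 q [   7.8    1.1  -12.3   76.4   -0.  -160.8] t 16.0667 F [ 5.48 -1.1   0.43] open 0.014413683683260237
```

View pics/w12b.png

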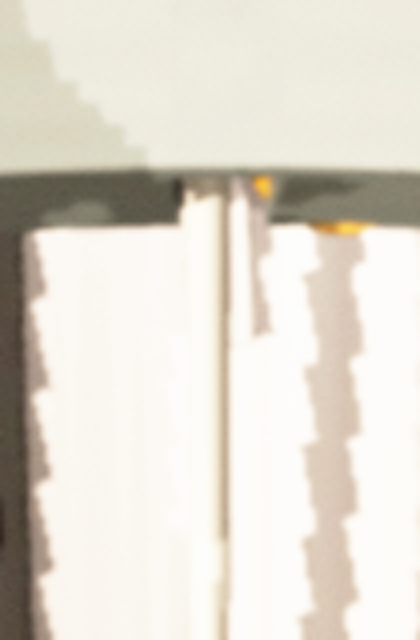

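Emit:
play_rows(rows=[[[0, -0.2, 0], 0, 1.0], [[0, -0.4, 0], 0, 1.0], [[0, -0.6, 0], 0, 1.0], [[0, -0.8, 0], 0, 1.0], [[0, -1.0, 0], 0, 1.0]])

```text
time: 16.53
ee_pos: [0.5064, 0.0731, 0.0648]
tcp_rot: [15.3, 90.0, -86.1]
wrist_force: [2.6, -0.8, 2.0]
opening: 0.0144
```

Emit:
play_rows(rows=[[[0, -0.2, 0], 0, 1.0], [[0, -0.4, 0], 0, 1.0], [[0, -0.6, 0], 0, 1.0], [[0, -0.8, 0], 0, 1.0], [[0, -1.0, 0], 0, 1.0]])

```text
time: 16.95
ee_pos: [0.4966, 0.0751, 0.0647]
tcp_rot: [88.2, 90.0, -13.2]
wrist_force: [3.7, -1.1, 2.5]
opening: 0.0146
```

Emit:
play_rows(rows=[[[0, -0.2, 0], 0, 1.0], [[0, -0.4, 0], 0, 1.0], [[0, -0.6, 0], 0, 1.0], [[0, -0.8, 0], 0, 1.0]])

```text
time: 17.28
ee_pos: [0.4888, 0.0767, 0.0647]
tcp_rot: [-103.6, 90.0, 155.0]
wrist_force: [3.8, -0.2, 2.7]
opening: 0.015
```

Run:
```python
from h import *
togo([.5685,.0612,.0658],-11.6)
snap('wrist','w13');snap('side','s13')
p=cv2.imread('pics/w13.png')[0:160,270:375].astype(float)
p=np.clip((p-90)*1.5,0,255).astype(np.uint8)
cv2.imwrite('pics/w13b.png',cv2.resize(p,None,fx=4,fy=4,interpolation=cv2.INTER_CUBIC))
crop('pics/s13.png','pics/s13a.png',310,150,420,220,7)
```

```text
yaw of tool y -11.39 shift cm [-0.11  8.12 -0.05] turn 0.21 q [   8.9   -2.5  -15.9   76.5    0.  -159.7] t 17.2833 F [ 3.77 -0.17  2.65] open 0.01496337488012219
```

View pics/w13b.png

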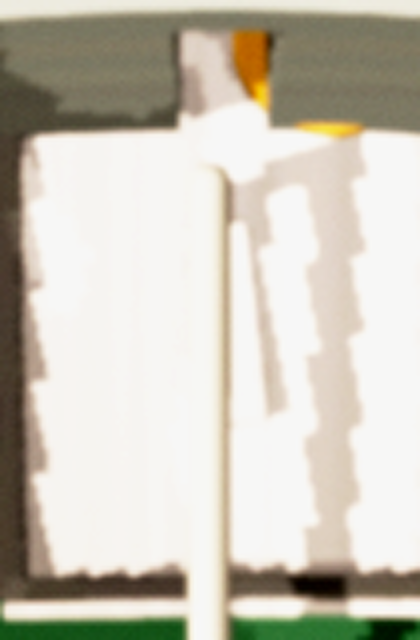

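View pics/s13a.png

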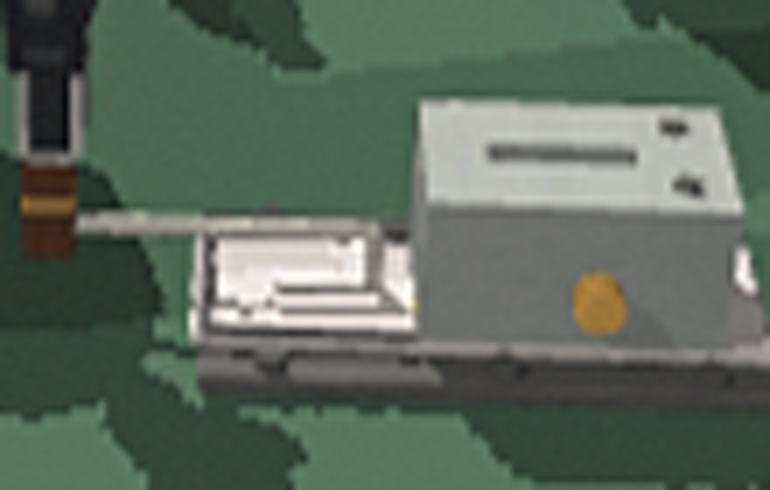

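Emit:
play_rows(rows=[[[-0.04, -0.2, 0], 0, 1.0], [[-0.04, -0.35, 0], 0, 1.0], [[-0.04, -0.35, 0], 0, 1.0], [[-0.04, 0, 0], 0, 1.0], [[-0.04, 0.1, 0], 0, 1.0], [[-0.5, 0.1, 0], 0, 1.0], [[-1.5, 0.1, 0], 0, 1.0], [[-3.5, 0.1, 0], 0, 1.0], [[-6, 0.1, 0], 0, 1.0], [[-9, 0.1, 0], 0, 1.0], [[-12, 0.1, 0], 0, 1.0], [[-12, 0.1, 0], 0, 1.0]])

```text
time: 18.38
ee_pos: [0.4914, 0.0767, 0.1909]
tcp_rot: [111.4, 89.6, 10.0]
wrist_force: [0.5, 0.1, -0.8]
opening: 0.0143
```

Run:
```python
from h import *
togo([.5685,.0612,.0658],-11.6)
snap('wrist','w14');snap('side','s14')
crop('pics/w14.png','pics/w14b.png',240,0,400,150,4)
crop('pics/s14.png','pics/s14a.png',280,90,420,220,5)
```

```text
yaw of tool y -11.39 shift cm [12.56  7.78  0.03] turn 0.21 q [   8.9   -3.3   -2.8   90.1    0.  -159.7] t 18.3833 F [ 0.5   0.11 -0.81] open 0.01432290946570491
```

View pics/w14b.png

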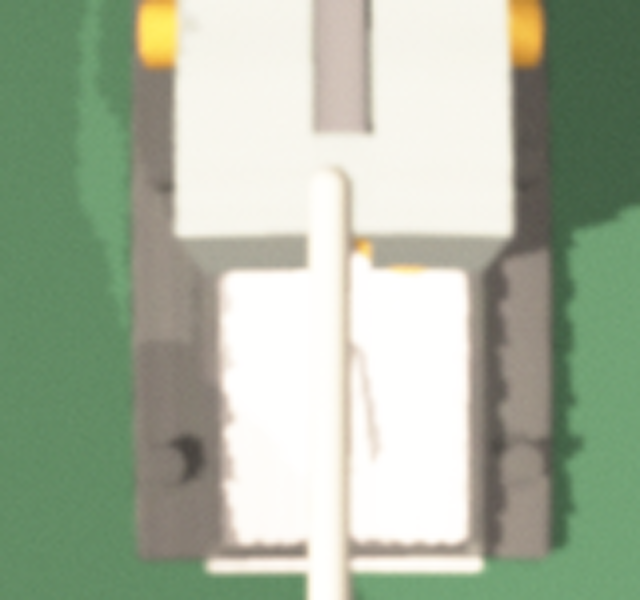

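View pics/s14a.png

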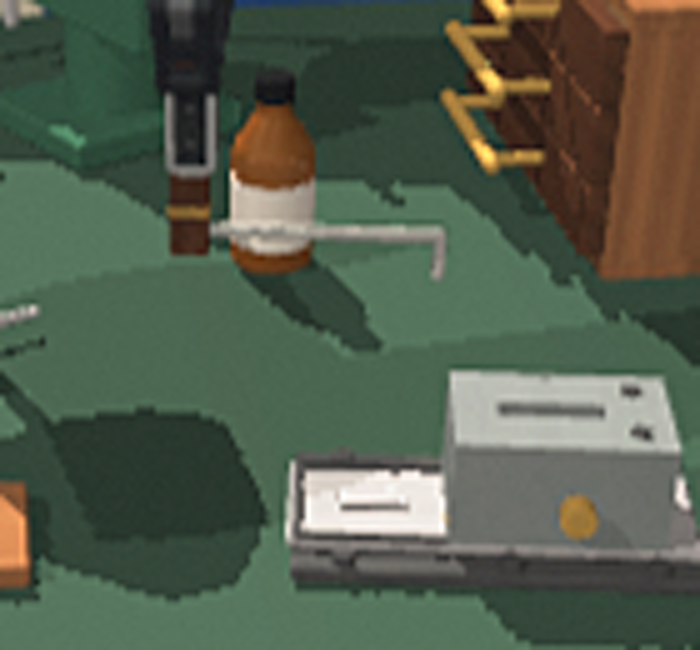

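Emit:
play_rows(rows=[[[-2, 0, 0], 7, 1.0], [[-4, 0, 0], 14, 1.0], [[-5.6, 0, 0], 21, 1.0], [[-5.6, 0, 0], 28, 1.0], [[-5.6, 0, 0], 35, 1.0], [[-5.6, 0, 0], 42, 1.0], [[-5.6, 0, 0], 49, 1.0], [[-5.6, 0, 0], 56, 1.0], [[-5.6, 0, 0], 63, 1.0], [[-5.6, 0, 0], 70, 1.0], [[-5.6, 0, 0], 77, 1.0], [[-5.6, 0, 0], 84, 1.0]])

```text
time: 19.48
ee_pos: [0.4893, 0.0764, 0.2391]
tcp_rot: [13.0, 89.8, -172.7]
wrist_force: [0.9, -0.1, -2.1]
opening: 0.0145
```

Emit:
play_rows(rows=[[[0, 0, 0], 7, 1.0], [[0, 0, 0], 14, 1.0], [[0, 0, 0], 21, 1.0], [[0, 0, 0], 28, 1.0], [[0, 0, 0], 35, 1.0], [[0, 0, 0], 42, 1.0], [[0, 0, 0], 49, 1.0], [[0, 0, 0], 56, 1.0], [[0, 0, 0], 63, 1.0], [[0, 0, 0], 70, 1.0], [[0, 0, 0], 77, 1.0], [[0, 0, 0], 84, 1.0]])

```text
time: 20.48
ee_pos: [0.4893, 0.0764, 0.2391]
tcp_rot: [97.2, 89.8, -172.6]
wrist_force: [0.2, -1.2, -2.3]
opening: 0.0146
```

Emit:
play_rows(rows=[[[0, 0, 0], 7, 1.0], [[0, 0, 0], 14, 1.0], [[0, 0, 0], 21, 1.0], [[0, 0, 0], 28, 1.0], [[0, 0, 0], 35, 1.0], [[0, 0, 0], 42, 1.0], [[0, 0, 0], 49, 1.0], [[0, 0, 0], 56, 1.0], [[0, 0, 0], 63, 1.0], [[0, 0, 0], 70, 1.0], [[0, 0, 0], 77, 1.0], [[0, 0, 0], 84, 1.0]])

```text
time: 21.48
ee_pos: [0.4893, 0.0764, 0.2391]
tcp_rot: [-179.2, 89.8, -172.9]
wrist_force: [0.1, 1.0, -0.8]
opening: 0.0147
```

Run:
```python
from h import *
togo([.4818,-.272,.2475],-14.68)
snap('top','t15');crop('pics/t15.png','pics/t15a.png',230,80,350,230,4)
```

```text
yaw of tool y 96.27 shift cm [ -0.83 -34.55  -4.55] turn 110.95 q [ 8.9 -2.2  3.7 96.   0.  92.6] t 21.4833 F [ 0.06  0.96 -0.78] open 0.014735909122274503
```

View pics/t15a.png

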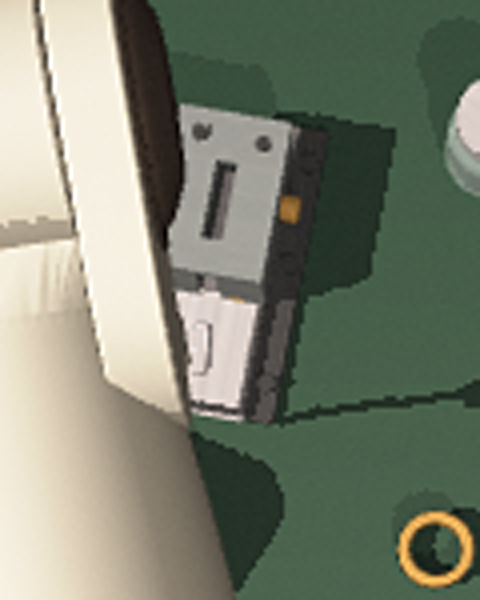

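Emit:
play_rows(rows=[[[0, -1.5, -0.2], 7, 1.0], [[0, -4.5, -0.6], 14, 1.0], [[0, -8, -1.0], 21, 1.0], [[0, -11.5, -1.5], 28, 1.0], [[0, -15, -2.0], 35, 1.0], [[0, -18.5, -2.4], 42, 1.0], [[0, -22, -2.9], 49, 1.0], [[0, -25.5, -3.4], 56, 1.0], [[0, -29, -3.8], 63, 1.0], [[0, -32, -4.2], 70, 1.0], [[0, -34, -4.5], 77, 1.0], [[0, -34.5, -4.55], 84, 1.0]])

```text
time: 22.53
ee_pos: [0.4835, -0.2743, 0.2387]
tcp_rot: [-120.6, 89.8, 161.7]
wrist_force: [1.0, 0.3, -1.8]
opening: 0.0148
```

Emit:
play_rows(rows=[[[0, 0, 0], 7, 1.0], [[0, 0, 0], 14, 1.0], [[0, 0, 0], 21, 1.0], [[0, 0, 0], 27, 1.0], [[0, 0, 0], 27, 1.0], [[0, 0, 0], 27, 1.0]])

```text
time: 23.03
ee_pos: [0.4842, -0.2713, 0.2397]
tcp_rot: [-106.7, 89.9, 149.2]
wrist_force: [-0.9, 0.4, -1.6]
opening: 0.0149
```

Run:
```python
from h import *
togo([.4813,-.2718,.2475],-14.68)
snap('wrist','w16');snap('side','s16');snap('top','t16')
crop('pics/w16.png','pics/w16b.png',240,30,400,350,2.2)
crop('pics/s16.png','pics/s16a.png',280,130,430,320,4)
```

```text
yaw of tool y -14.09 shift cm [-0.78 -0.27  0.12] turn 0.59 q [-29.3   6.   12.1  96.2   0.  164.8] t 23.0333 F [-0.88  0.44 -1.58] open 0.014905495461873024
```

View pics/w16b.png

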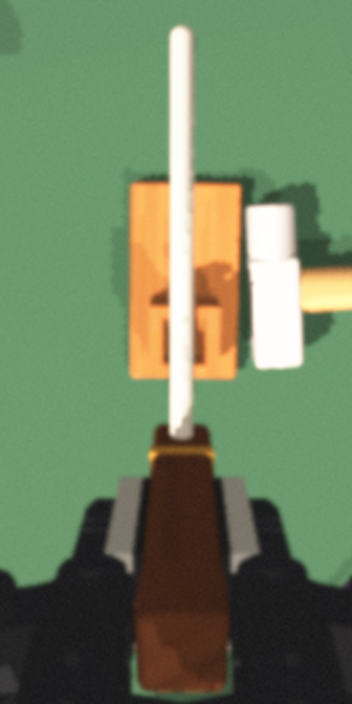

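View pics/s16a.png

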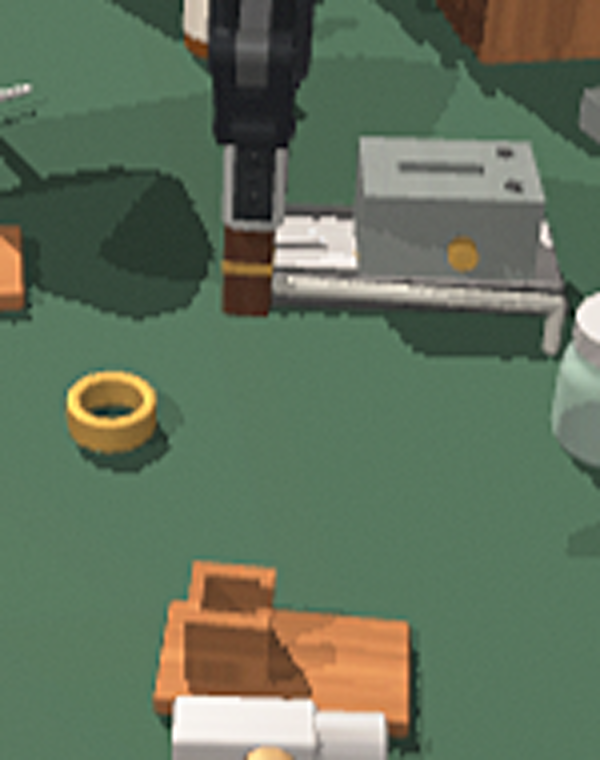

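Run:
```python
from h import *
crop('pics/w16.png','pics/w16c.png',290,150,360,210,10)
crop('pics/t16.png','pics/t16c.png',380,150,460,230,8)
```

```text
(no output)
```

View pics/w16c.png

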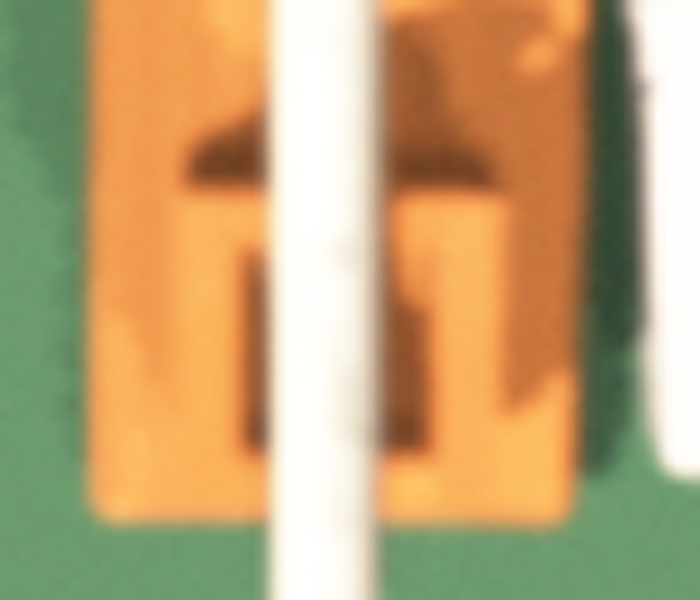

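View pics/t16c.png

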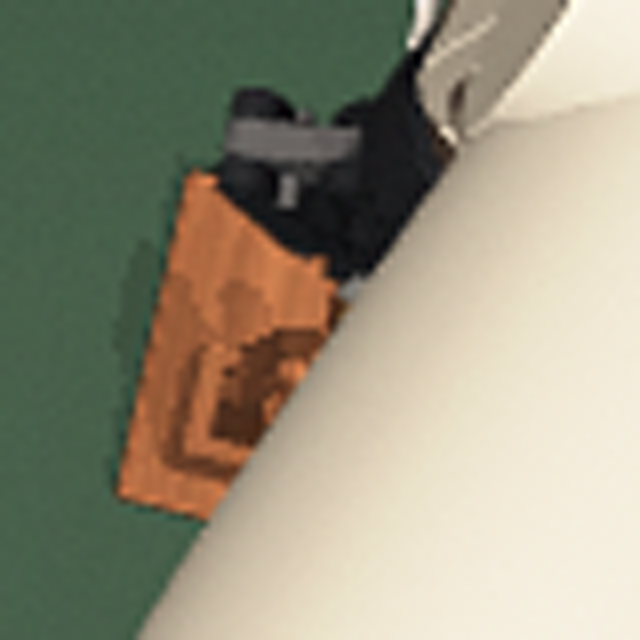

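Run:
```python
from h import *
e,M=ld('w16')
c=lambda x,y:(290+x/10,150+y/10)
T=lambda q,z:(M.T@(wonz(*c(*q),z,e,M)-e)).round(4)
for q in((247,350),(432,350),(340,250),(340,455),(339.5,352)):print(T(q,.046),wonz(*c(*q),.046,e,M).round(4))
print('wire dir at height',T((325,20),e[2]-.033),T((325,580),e[2]-.033))
b=lambda x,y:(240+x/2.2,30+y/2.2)
for q in((148,453),(215,453)):
    print('handle bottom front edge-ish', (M.T@(wonz(*b(*q),e[2]-.0435+.02,e,M)-e)).round(4))
# stand edges at base for yaw
for q in((90,30),(97,500),(590,30),(572,500)):print(wonz(*c(*q),.012,e,M).round(4))
```

```text
[ 0.1937 -0.004  -0.0086] [ 0.4821 -0.2618  0.046 ]
[ 0.1937 -0.004   0.012 ] [ 0.4771 -0.2818  0.046 ]
[0.1937 0.0074 0.0018] [ 0.4906 -0.2746  0.046 ]
[ 0.1937 -0.0161  0.0018] [ 0.4678 -0.269   0.046 ]
[ 0.1937 -0.0042  0.0017] [ 0.4794 -0.2718  0.046 ]
wire dir at height [ 0.0329  0.0525 -0.0001] [ 0.033   0.0191 -0.0001]
handle bottom front edge-ish [ 0.0235  0.0051 -0.009 ]
handle bottom front edge-ish [0.0235 0.0051 0.0087]
[ 0.5176 -0.2506  0.012 ]
[ 0.4607 -0.2362  0.012 ]
[ 0.5031 -0.3089  0.012 ]
[ 0.4463 -0.2936  0.012 ]
```

Emit:
play_rows(rows=[[[0, -0.27, 0.12], 0.6, 1.0], [[2.5, -0.27, 0.12], 0.6, 1.0], [[5.5, -0.27, 0.12], 0.6, 1.0], [[8.5, -0.27, 0.12], 0.6, 1.0], [[11, -0.27, 0.12], 0.6, 1.0], [[12.5, -0.27, 0.12], 0.6, 1.0], [[13, -0.27, 0.12], 0.6, 1.0], [[13, -0.27, 0.12], 0.6, 1.0], [[13, -0.27, 0.12], 0.6, 1.0]])

```text
time: 23.93
ee_pos: [0.4818, -0.2721, 0.1116]
tcp_rot: [73.6, 90.0, -31.4]
wrist_force: [-0.3, -1.4, -0.8]
opening: 0.0145
```

Run:
```python
from h import *
togo([.4811,-.2721,.0685],-14.68)
snap('side','s17');crop('pics/s17.png','pics/s17a.png',300,200,420,330,5)
snap('wrist','w17');crop('pics/w17.png','pics/w17a.png',240,80,400,350,2.2)
```

```text
yaw of tool y -14.96 shift cm [ 4.31 -0.07  0.01] turn -0.28 q [-29.5   4.7  -3.5  81.8  -0.  165.5] t 23.9333 F [-0.25 -1.43 -0.85] open 0.014486274158547505
```

View pics/s17a.png

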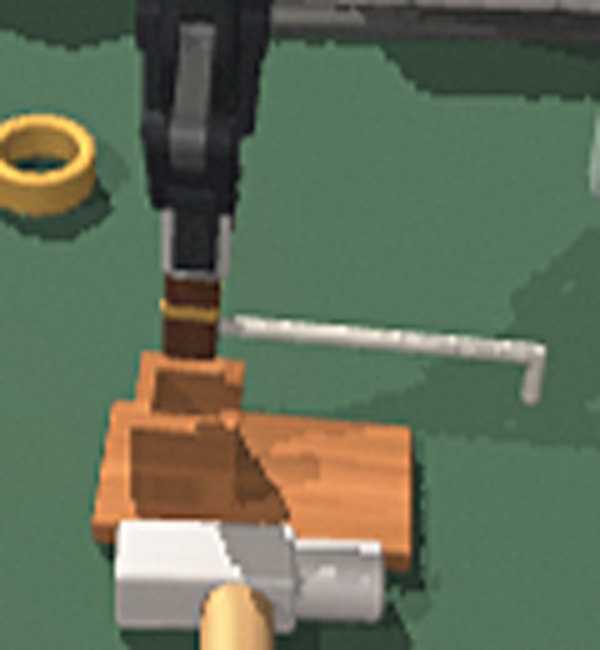

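View pics/w17a.png

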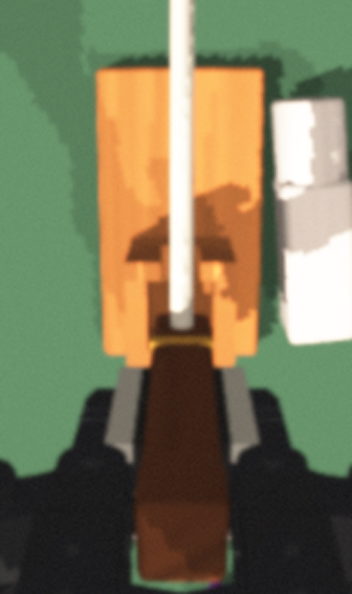

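Emit:
play_rows(rows=[[[0, -0.06, 0], -0.3, 1.0], [[1.0, -0.06, 0], -0.3, 1.0], [[2.0, -0.06, 0], -0.3, 1.0], [[2.6, -0.06, 0], -0.3, 1.0], [[3.2, -0.06, 0], -0.3, 1.0], [[3.7, -0.06, 0], -0.3, 1.0], [[4.0, -0.06, 0], -0.3, 1.0], [[4.0, -0.06, 0], -0.3, 1.0]])

```text
time: 24.7
ee_pos: [0.4806, -0.2716, 0.0698]
tcp_rot: [-104.4, 89.9, 150.9]
wrist_force: [-0.0, 0.1, -1.4]
opening: 0.0147
```

Emit:
play_rows(rows=[[[0.1, 0, 0], 0, 1.0], [[0.2, 0, 0], 0, 1.0], [[0.2, 0, 0], 0, 1.0]])

```text
time: 24.95
ee_pos: [0.4811, -0.2719, 0.0688]
tcp_rot: [77.0, 90.0, -27.7]
wrist_force: [-0.1, 0.4, -1.8]
opening: 0.0147
```

Emit:
play_rows(rows=[[[0.07, 0, 0], 0, 1.0], [[0.12, 0, 0], 0, 1.0], [[0.12, 0, 0], 0, 1.0]])

```text
time: 25.2
ee_pos: [0.481, -0.2718, 0.0676]
tcp_rot: [77.7, 90.0, -27.0]
wrist_force: [0.1, -0.5, -1.4]
opening: 0.0148
```

Emit:
play_rows(rows=[[[0.05, 0, 0], 0, 1.0], [[0.08, 0, 0], 0, 1.0], [[0.08, 0, 0], 0, 1.0]])

```text
time: 25.45
ee_pos: [0.4811, -0.2719, 0.0675]
tcp_rot: [76.8, 90.0, -27.9]
wrist_force: [-2.1, 1.9, 4.8]
opening: 0.0143
```

Emit:
play_rows(rows=[[[0, 0, 0], 0, 2.0], [[0, 0, 0], 0, 3.0], [[0, 0, 0], 0, 4.5], [[0, 0, 0], 0, 5.5], [[0, 0, 0], 0, 6], [[0, 0, 0], 0, 6]])

```text
time: 25.95
ee_pos: [0.481, -0.2718, 0.0666]
tcp_rot: [-151.6, 90.0, 103.7]
wrist_force: [0.2, -0.6, 0.2]
opening: 0.0597
```

Run:
```python
from h import *
togo([.4811,-.2721,.0685],-14.68)
snap('side','s18');crop('pics/s18.png','pics/s18a.png',300,200,420,330,5)
snap('wrist','w18')
```

```text
yaw of tool y -14.68 shift cm [-0.19  0.02  0.03] turn -0.0 q [-29.5   5.3  -7.8  76.9   0.  165.2] t 25.95 F [ 0.17 -0.59  0.22] open 0.059709407325145465
```

View pics/s18a.png

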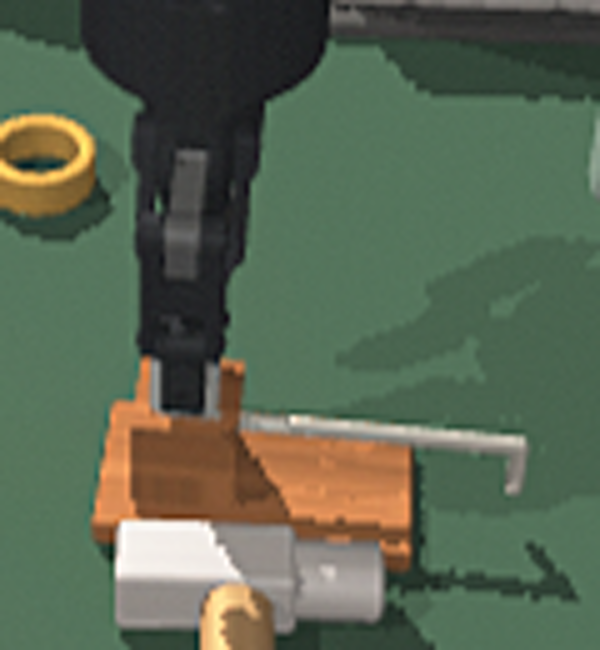

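View pics/w18.png

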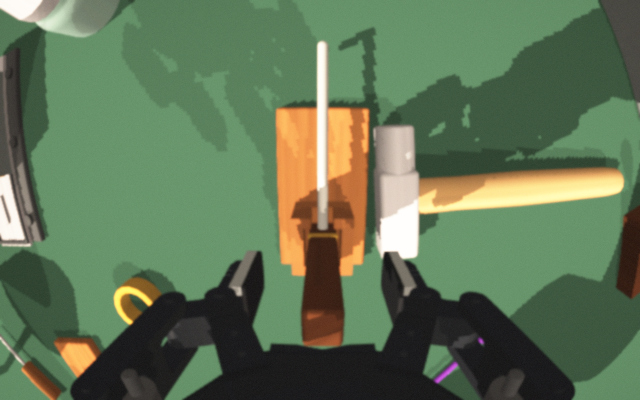

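Emit:
play_rows(rows=[[[-0.5, 0, 0], 0, 6], [[-2, 0, 0], 0, 6], [[-4.5, 0, 0], 0, 6], [[-7.5, 0, 0], 0, 6], [[-10.5, 0, 0], 0, 6], [[-13.5, 0, 0], 0, 6], [[-16, 0, 0], 0, 6], [[-17, 0, 0], 0, 6], [[-17, -2, 0], 0, 6], [[-17, -4, 0], 0, 6], [[-17, -5, 0], 0, 6], [[-17, -5, 0], 0, 6]])

```text
time: 27.05
ee_pos: [0.4313, -0.2588, 0.237]
tcp_rot: [65.0, 90.0, -39.7]
wrist_force: [-0.6, 0.0, -1.2]
opening: 0.0601
```

Emit:
play_rows(rows=[[[0, -1, 3], 0, 6], [[0, -3, 6], 0, 6], [[0, -5, 9], 0, 6], [[0, -7, 12], 0, 6], [[0, -8, 14], 0, 6], [[0, -8, 15], 0, 6], [[0, -8, 15], 0, 6]])

```text
time: 27.63
ee_pos: [0.3169, -0.3857, 0.2361]
tcp_rot: [-122.5, 90.0, 132.7]
wrist_force: [0.8, -0.2, 0.4]
opening: 0.0602
```

Run:
```python
from h import *
togo([.4811,-.2721,.0685],-14.68)
snap('side','s19');snap('top','t19')
crop('pics/t19.png','pics/t19a.png',240,90,340,190,6)
crop('pics/t19.png','pics/t19b.png',380,140,480,230,7)
```

```text
yaw of tool y -14.84 shift cm [ 16.76  12.97 -15.18] turn -0.16 q [-50.6  -1.9   3.6  95.5  -0.  144.2] t 27.6333 F [ 0.84 -0.23  0.41] open 0.06024892663948613
```

View pics/t19.png

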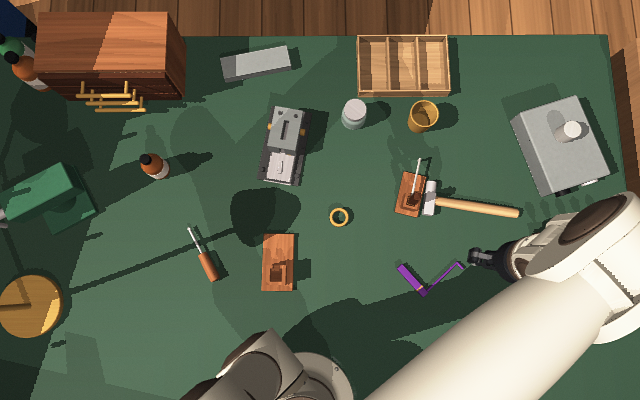

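View pics/s19.png

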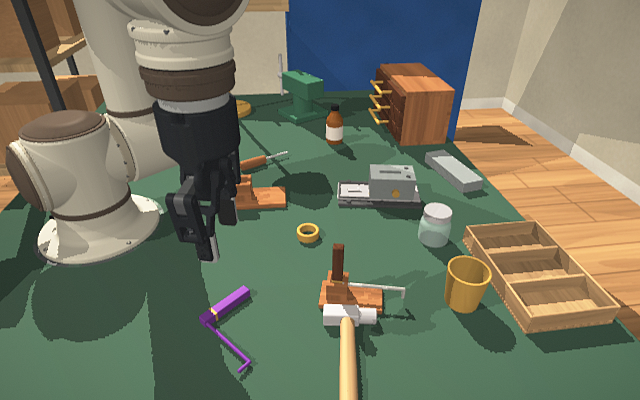

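View pics/t19a.png

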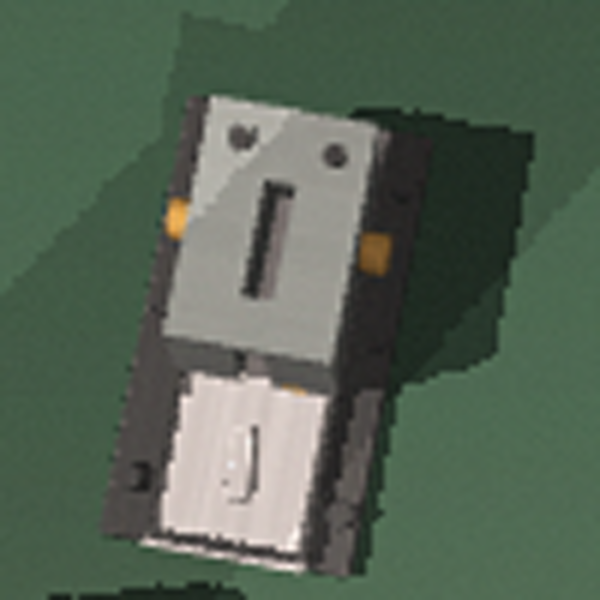

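View pics/t19b.png

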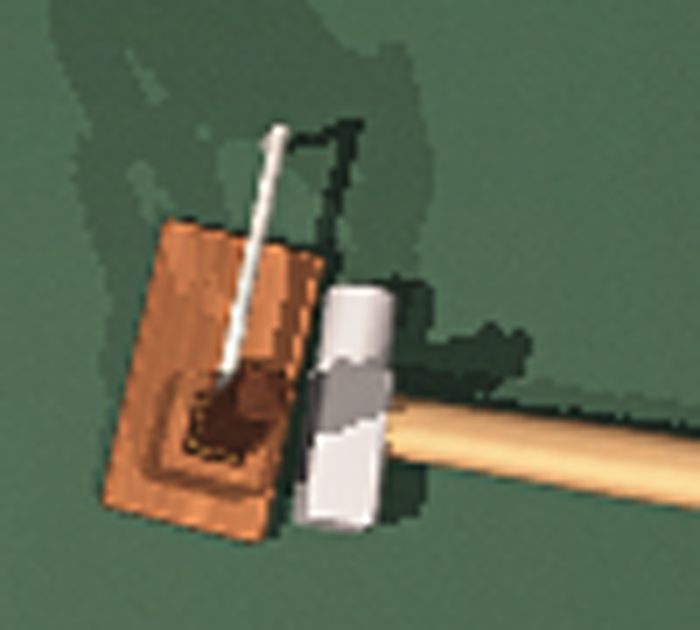

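The pictures show the key flat on the ledge near the middle (top view about 280,167) and well clear of the mouth and rims. The pick stands upright in its stand, as at the start, and the other things have not moved. I am handing the job in.

```bash
python3 -c "
from workcell import bot
bot.job_done()"
```

```text
the job is handed in; nothing more can be done
```

I drew the key out of the slot with the hooked pick, put the pick back in its stand, and handed the job in after about 28 s on the clock.

- **Key:** I reached the hook over and behind the key, lowered it to the floor with about 2.5 N, and pulled. The pull peaked at a reading of about 10 N at the catch. The top and side pictures show the key flat on the ledge, with its centre about 35 mm out from the mouth and slightly turned. The fingers never went near it.
- **Force on the block:** The pick leaned on the block with at most about 4–5 N by the wrist readings, which were noisy by about 1 N and were taken only at the end of each short move.
- **Pick:** It stands upright in the smaller stand, and the final crops match the starting ones. It touched the pocket floor at the same height at which I had gripped it.
- **Other things:** The hammer, collar, graver, bottle, jar and cup look unmoved. The robot was clear of everything at hand-in.

One check disagreed: the measured sideways position of the slot differed by 1–1.5 mm between two heights in the first wrist view. I measured it again closer up before inserting the hook.

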